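# Set the height stop with a setting block and driver

## Task

Slide the brass setting block along the bench until it lies flat under the screw of the blue height stop, then take the red-handled driver from its stand and turn the slotted screw clockwise, with the driver only, until the block just drags beneath it: touched lightly, not clamped. Leave the block there and put the driver back upright in its stand. Leave the tape roll, the brown polish bar and the green tin where they are.

Things in the scene. Friction and masses are not known exactly. Their poses are not given: they have to be found in the camera images.
- screw_axis (a point): Blue bridge-shaped stop, fixed. The point is on the bench straight below the screw, z up. The channel runs along x, robot side -x. Posts 14 mm thick (30 mm along x) at y = +-38 mm leave it 62 mm wide; a cross bar 30 (x) x 90 (y) mm spans heights 34 to 54 mm; bolted feet, 8 mm high, reach y = +-67 mm.
- stop_screw (a joint): Screw angle, rad; grows when turned clockwise seen from above, which lowers the screw 16 mm a turn (2.55 mm/rad). At 0 its foot is 28 mm above the bench; it starts at 0.25 to 1.0 and touches the 24 mm block at about 1.57. Each further 0.1 rad adds about 8 N of pressure. Thread friction 0.06 N m: it stays where it is left.
- screw_slot (a point): Centre of the floor of the straight slot in the screw's head, 42 mm above the screw's foot; moves and turns with the screw. x along the slot, z up. Slot 6 mm wide, 9 mm deep, 26 mm long, open at both ends, its top 3 mm bevelled to 12 mm wide. Head 26 mm square on a 31 mm round flange. The blade has about 0.15 rad of play either way.
- block_center (a point): Centre of the brass setting block, 110 (x) x 24 (y) x 24 (z) mm, 0.3 kg, loose, lying flat on the bench on the robot side of the stop and clear of it. Properly under the screw: the screw's axis within 9 mm of the block's middle line and at least 8 mm inside its ends.
- driver_grip (a point): Middle of the driver's red handle: 24 mm square, 62 mm tall, faces square to x and y; z up along the driver. Loose, 0.12 kg, starts upright in the stand, turned any way. Blade edge 80 mm below; blade 20 mm wide (x), 3 mm thick (y), 14 mm tall, then a 10 mm round shank; the 36 mm collar, underside 35 mm below, rests on the stand.
- driver_tip (a point): Middle of the lower edge of the driver's blade, same axes as driver_grip, 80 mm below it.
- stand_hole (a point): Centre of the 26 mm round hole in the plywood driver stand, level with the top face of the stand (52 mm above the bench). Top plate 64 x 64 mm, base 64 x 84 mm, fixed. In the stand the driver's blade edge is 45 mm below this point.
- masking_tape: Bystander: roll of masking tape lying flat, 92 mm across, 24 mm high; origin at the centre of its underside.
- polish_bar_0: Bystander: brown bar of polishing compound, 36 x 88 x 24 mm; origin at the centre of its underside.
- wax_tin: Bystander: flat green round tin, 78 mm across, 23 mm high; origin at the centre of its underside.
- screw: The steel stop screw (foot 12 mm across, shank, slotted head); origin at the centre of its foot's underside.
- setting_block: The brass setting block (see block_center); origin at the centre of its underside.
- driver: The driver (see driver_grip); origin at the middle of the blade's lower edge.
Things that resemble listed ones, but are neither listed nor needed, are in the scene too. Of the things that look like the setting_block, the largest one is meant.

How it is judged:
By the outcome, as a careful person would: the job done as asked, in the order asked, and still so for the second after the job is handed in, with the robot touching nothing.
It also fails if it takes over 58 s, if anything falls off the work surface, if the arm or the gripper's body presses on something with over 40 N, if the wrist force passes 120 N, or if a joint passes its speed limit or range.

## Robot

A 7-joint arm with a two-finger parallel gripper is mounted at the origin on the work surface; the furniture and walls round the work are solid. World frame = base frame: x ahead of the robot, y to its left, z up, the work surface at z = 0. Lengths are in mm, angles in rad, forces in N, time in s.
With the tool pointing down it reaches from about 425 to 1025 mm from the base axis. Payload 9.4 kg.
Tool frame: the origin (TCP) lies at the very end of the fingers, on their centre line; the grasp point (between the pads) lies 19 mm behind it; x points along the fingers, y is the direction in which the jaws open and shut, and the axes are right-handed (so a half turn about x gives the same grasp; the last joint's range is limited). The gripper opens to 93 mm and grips with 3 to 60 N. Pads are 15 mm wide; open, the fingers measure 128 mm over their backs; the gripper's body (75 mm by 188 mm) begins 65 mm behind the grasp point.
Start: joints at [-1.295, 0.599, -0.003, 1.599, 0.002, 0.943, -0.08], TCP at [250.511, 680.344, 218.618] pointing down, gripper open.
Joint ranges: [-2.57, 2.57], [-0.35, 1.97], [-1.29, 1.29], [0.11, 2.56], [-1.05, 4.19], [0.11, 1.86], [-2.63, 2.63]. Speed limits (rad/s): [2.22, 2.22, 3.01, 3.01, 3.14, 3.14, 3.14].

## Interface

Orientations are given as a rotation vector (axis times angle).
In Python, from workcell import manip, cams gives the robot as it stands.
- The arm moves only by the tool drive_tool, never from a script. Its argument "steps" is a list of rows, each an object with "travel": the shift along the world's x, y, z in cm, a list of three; "yaw": the turn about the world's z in rad. In form: [{"travel": [x, y, z], "yaw": yaw}, ...]. A call has 1 to 10 rows; each row shifts and turns the commanded pose from where the row before left it; what a row does not reach is not made up. A row lasts 1/12 s, in which the tool goes at most 41.7 mm and 7.16 degrees, less where a joint would pass 70% of its speed; a pose out of reach is approached as far as the arm can. A call is refused whole if a number of a shift passes 4.17 or a number of a turn 0.125, either way. A call with a gripper value outside its range is refused whole. "gripper" is the finger opening in cm, from 0 to 9.3, set as the call begins (left out, the last holds). The fingers move at their own pace and stop on an object; "squeeze" is the grip in N (left out, the last holds). Time passes only in rows, so rows that do not move let the fingers close. It gives the time, the measured TCP pose, the force and the opening at its end, in the units of the state.
- manip.read_state(): the state, without advancing time (a new reading comes with each control period).
- cams.snapshot(name): name is "scene" or "side" or "wrist"; returns a dict with "color" (400x640x3 uint8, red, green, blue), "fx", "fy", "cx", "cy" (pixels), "extrinsics" (4x4, takes a point from camera to world coordinates). Camera axes: x right, y down, z forward; pixel columns grow to the right and rows downward; lengths in mm; the calibration is good to about 2 mm. A picture is of the moment at which its call begins. There is no depth.
- manip.hand_in(): hands the job in, once; it reports no verdict.
The state is a dict: "clock": time; "q": joint angles; "qvel": joint speeds; "effort": joint torques, N m; "tool_pos": TCP position; "ee_rot": TCP orientation; "wrist_force": force on the tool from outside, world axes, zero at the start; "torque": the same for the moment, N m; "width": opening from 0.0 (shut) to 1.0 (fully open).
Only numpy, scipy, OpenCV 4.12 (cv2) and the standard library are available. Lean on these libraries where they do the work, as an engineer would, in place of code of your own. Each camera call takes 0.05 s, during which the arm holds its last target. There are 200 camera calls.

## Working session

There is one attempt and no reset: what is moved stays moved. The work goes in short steps, Python scripts to look and compute and a tool call to move; the robot and the scene stay as the last step left them, time stands still between calls to the robot, and variables do not carry over. Pictures are saved under pics/ and viewed, about 8 in all and at most 12, crops included, and the job is handed in when it is done.

Besides the shell and the picture viewer there is one more tool, called after "Request:" as name(argument=value, ...), one argument or row to a line, values as JSON. drive_tool: Moves the arm, as the interface text tells. Its arguments: {"type":"object","properties":{"steps":{"type":"array"},"gripper":{"type":"number"},"squeeze":{"type":"number"}},"required":["steps"]}

```bash
ls; mkdir -p pics
cat > h.py <<'E'
import numpy as np, cv2
from workcell import manip, cams
def snap(n,f=None):
    s=cams.snapshot(n)
    if f: cv2.imwrite('pics/'+f,s['color'][:,:,::-1])
    return s
def ray(s,u,v):
    E=np.array(s['extrinsics']); d=E[:3,:3]@np.array([(u-s['cx'])/s['fx'],(v-s['cy'])/s['fy'],1]); return E[:3,3],d
def onz(s,u,v,z):
    o,d=ray(s,u,v); return o+d*(z-o[2])/d[2]
def proj(s,p):
    E=np.array(s['extrinsics']); c=E[:3,:3].T@(np.array(p)-E[:3,3]); return np.array([s['fx']*c[0]/c[2]+s['cx'],s['fy']*c[1]/c[2]+s['cy']])
E
python3 - <<'E'
from h import *
for n in ['scene','side','wrist']:
    s=snap(n,n+'0.png'); print(n,s['fx'],s['cx'],s['cy'],np.round(s['extrinsics'],3).tolist())
st=manip.read_state(); print(st)
a=cv2.imread('pics/scene0.png');b=cv2.imread('pics/side0.png')
E
```

```text
pics
scene 458.92036421876224 320.36308785220257 199.43560502565646 [[-0.512, -0.549, 0.661, -246.998], [-0.859, 0.339, -0.384, 587.428], [-0.014, -0.764, -0.645, 773.9], [0.0, 0.0, 0.0, 1.0]]
side 399.799678563569 319.2715982483567 202.566328912359 [[-0.839, -0.229, 0.494, -1.209], [-0.544, 0.382, -0.747, 916.779], [-0.018, -0.895, -0.445, 523.845], [0.0, 0.0, 0.0, 1.0]]
wrist 337.77800835080643 322.7978171333686 200.24974135434056 [[0.344, 0.905, 0.25, 180.53], [0.939, -0.331, -0.093, 705.203], [-0.002, 0.266, -0.964, 383.492], [0.0, 0.0, 0.0, 1.0]]
{'clock': 0.15, 'q': array([-1.29467117,  0.59994113, -0.00252907,  1.59989105,  0.00180546,
        0.94288081, -0.07981734]), 'qvel': array([ 8.39931610e-05, -4.33522226e-04,  1.14534800e-03,  1.63046107e-04,
       -8.33931524e-04, -8.99105201e-05, -7.57023601e-04]), 'effort': array([ 3.43711486e-03, -7.65586209e+01,  1.49933886e+00, -2.52563041e+01,
       -5.22291963e-02,  1.48860418e-02,  1.47574237e-04]), 'tool_pos': array([250.42534256, 680.02487883, 217.97838386]), 'ee_rot': array([ 0.27594553,  1.55308797, -0.27770598]), 'wrist_force': array([-0.20420911, -0.48712909,  0.93309206]), 'torque': array([-0.024699  , -0.0023525 ,  0.01774446]), 'width': 1.0025202642059687}
```

View pics/scene0.png

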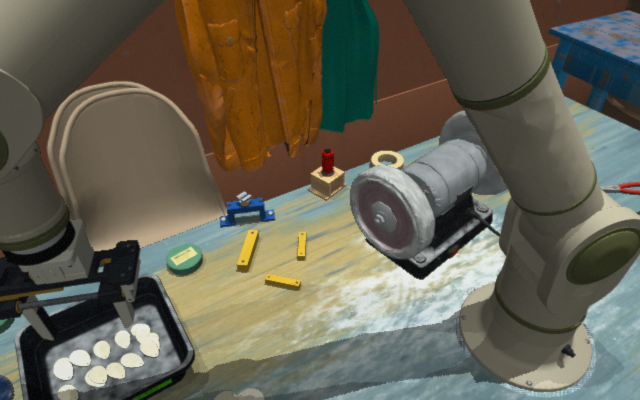

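View pics/side0.png

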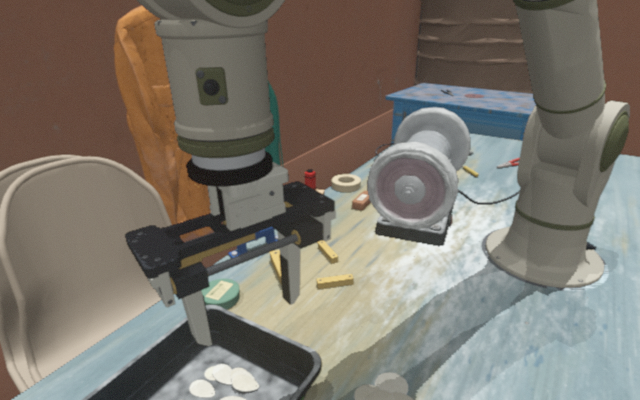

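Scene view: stop at about (248,210), driver/stand (327,175), largest brass bar at (247,250), two smaller ones at (302,245) and (283,282), tin at (184,258), tape at (387,158). The bench grinder stands at (420,220). The side view is mostly blocked by the arm. Next: rough positions.

Run:
```python
from h import *
s=snap('scene'); c=s['color']; hsv=cv2.cvtColor(c,cv2.COLOR_RGB2HSV)
for n,(u,v,z) in dict(driver=(327,160,95),standtop=(327,178,52),screw=(243,197,65),stopbar=(246,205,54),tin=(184,255,23),tape=(387,158,24),grind=(385,215,150),grbase=(418,276,0),s2=(302,245,20),s3=(283,282,20)).items(): print(n,onz(s,u,v,z).round())
m=cv2.inRange(hsv,(18,150,90),(30,255,255)); m[:210]=0
for k in cv2.findContours(m,0,2)[0]:
    if cv2.contourArea(k)>80:
        r=cv2.minAreaRect(k);b=cv2.boxPoints(r); print(r, [onz(s,*p,24)[:2].round().tolist() for p in b])
i=cv2.resize(c[130:290,160:410],None,fx=3.2,fy=3.2,interpolation=cv2.INTER_CUBIC); cv2.imwrite('pics/crop1.png',i[:,:,::-1])
```

```text
driver [574.  89.  95.]
standtop [558.  99.  52.]
screw [586. 320.  65.]
stopbar [567. 322.  54.]
tin [518. 498.  23.]
tape [ 579. -112.   24.]
grind [282. 130. 150.]
grbase [213.  78.   0.]
s2 [409. 257.  20.]
s3 [336. 344.  20.]
((282.09619140625, 281.51922607421875), (34.90867233276367, 10.394155502319336), 11.309932708740234) [[351.0, 380.0], [374.0, 365.0], [319.0, 311.0], [298.0, 328.0]]
((301.5, 245.5), (27.0, 7.0), 90.0) [[448.0, 246.0], [439.0, 232.0], [365.0, 274.0], [373.0, 287.0]]
((247.4000244140625, 250.30001831054688), (12.332881927490234, 43.323204040527344), 18.434947967529297) [[419.0, 417.0], [522.0, 340.0], [495.0, 322.0], [396.0, 400.0]]
```

View pics/crop1.png

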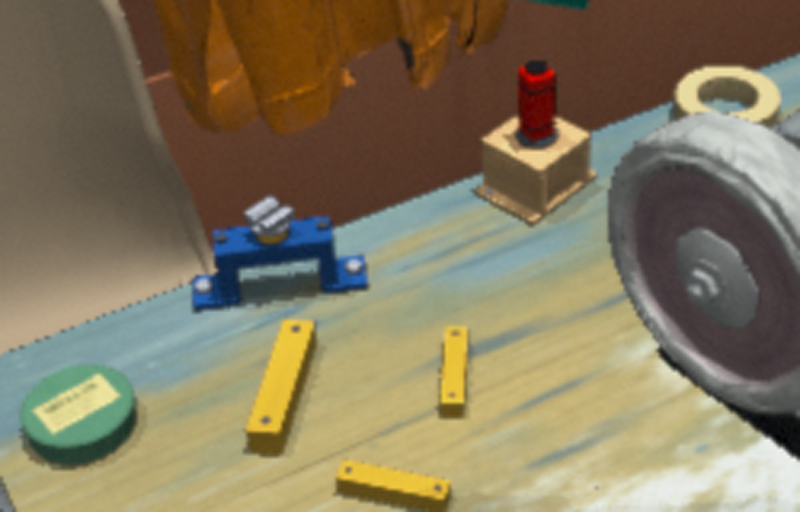

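The zoomed crop confirms it: largest bar left of centre, angled to the channel; the path to the stop is open. I'll move the wrist camera over it.

Request:
drive_tool(
  steps=[
    {"travel": [1.9,-3.4,1.0],"yaw": 0},
    {"travel": [1.9,-3.4,1.0],"yaw": 0},
    {"travel": [1.9,-3.4,1.0],"yaw": 0},
    {"travel": [1.9,-3.4,1.0],"yaw": 0},
    {"travel": [1.9,-3.4,1.0],"yaw": 0},
    {"travel": [1.9,-3.4,1.0],"yaw": 0},
    {"travel": [1.9,-3.4,1.0],"yaw": 0},
    {"travel": [1.9,-3.4,1.0],"yaw": 0},
    {"travel": [1.9,-3.4,1.0],"yaw": 0},
    {"travel": [1.9,-3.4,1.0],"yaw": 0},
  ],
)

```text
clock: 1.03
tool_pos: [441.0, 338.5, 319.2]
ee_rot: [0.277, 1.553, -0.277]
wrist_force: [0.8, 0.9, 0.0]
width: 1.0
```

```bash
cat >> h.py <<'E'
from scipy.spatial.transform import Rotation as R
def st():
    s=manip.read_state(); M=R.from_rotvec(s['ee_rot']).as_matrix()
    print('t',round(s['clock'],2),'tcp',s['tool_pos'].round(1),'x',M[:,0].round(3),'y',M[:,1].round(3),'jawyaw',round(np.arctan2(M[1,1],M[0,1]),3),'F',s['wrist_force'].round(1),'T',s['torque'].round(2),'w',round(s['width']*93,1),'q',s['q'].round(2))
E
python3 - <<'E'
from h import *
st(); s=snap('wrist','w1.png'); print(np.round(s['extrinsics'],3).tolist())
E
```

```text
t 1.03 tcp [441.  338.5 319.2] x [ 0.  0. -1.] y [0.345 0.938 0.   ] jawyaw 1.218 F [0.8 0.9 0. ] T [-0.01 -0.03  0.02] w 93.0 q [-0.79  0.29  0.04  1.87 -0.01  0.98  0.48]
[[0.344, 0.905, 0.25, 371.128], [0.939, -0.331, -0.092, 363.473], [-0.0, 0.266, -0.964, 484.825], [0.0, 0.0, 0.0, 1.0]]
```

View pics/w1.png

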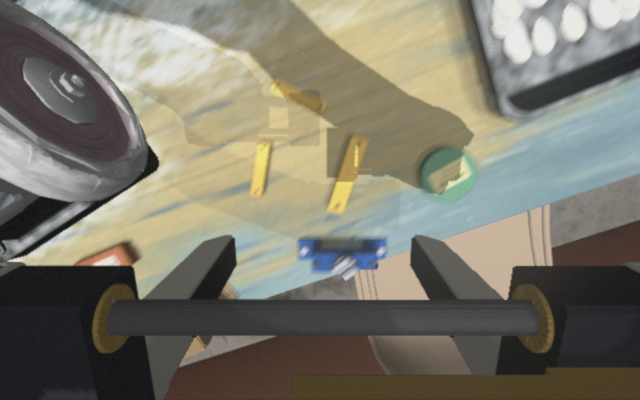

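Wrist view: target block from (357,137) to (337,210); stop centre about (342,252) with screw head at (347,265); tin (448,172); brown bar at (105,258). Measuring the block and stop.

Run:
```python
from h import *
s=snap('wrist'); c=s['color']; hsv=cv2.cvtColor(c,cv2.COLOR_RGB2HSV)
def rects(m,z,amin=150):
  for k in cv2.findContours(m,0,2)[0]:
    if cv2.contourArea(k)>amin:
        P=np.array([onz(s,*p[0],z)[:2] for p in k],np.float32); r=cv2.minAreaRect(P); print(np.round(r[0]),np.round(r[1]),round(r[2],1),'px',k.mean(0).round())
m=cv2.inRange(hsv,(18,150,60),(32,255,255)); m[235:]=0
print('yellow');rects(m,24)
b=cv2.inRange(hsv,(100,150,40),(125,255,255)); b[:220]=0;b[300:]=0
print('blue'); rects(b,8); rects(b,54)
g=cv2.inRange(hsv,(60,80,30),(90,255,255)); print('green');rects(g,23)
i=np.hstack([cv2.resize(c[225:295,285:400],None,fx=4,fy=4,interpolation=cv2.INTER_CUBIC),cv2.resize(c[130:225,310:400],None,fx=2.947,fy=2.947)[:280]]); cv2.imwrite('pics/c2.png',i[:,:,::-1])
```

```text
yellow
blue
green
```

View pics/c2.png

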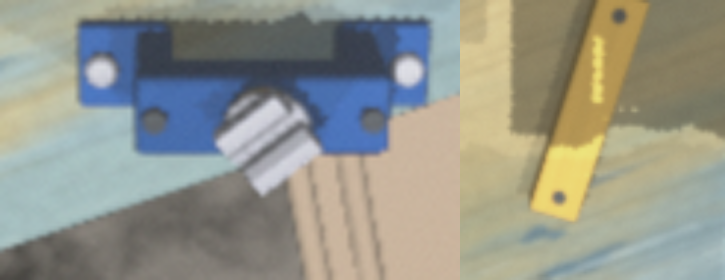

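The close-up shows the slot running diagonally (lower-left to upper-right) and the stop square to the image. The masks found nothing, so I'll check them.

Run:
```python
from h import *
s=snap('wrist'); c=np.ascontiguousarray(s['color']); hsv=cv2.cvtColor(c,cv2.COLOR_RGB2HSV)
print(hsv[190,345],hsv[160,352],hsv[252,330])
for nm,lo,hi,z,y0,y1 in [('yel',(18,130,60),(32,255,255),24,80,235),('blue54',(100,130,40),(125,255,255),54,225,300)]:
  m=cv2.inRange(hsv,lo,hi); m[:y0]=0; m[y1:]=0
  ks=cv2.findContours(m,cv2.RETR_EXTERNAL,cv2.CHAIN_APPROX_NONE)[0]
  for k in ks:
    if cv2.contourArea(k)>120:
      P=np.array([onz(s,*p[0],z)[:2] for p in k],np.float32); r=cv2.minAreaRect(P); print(nm,np.round(r[0]),np.round(r[1]),round(r[2],1),k[:,0].mean(0).round(), [cv2.boxPoints(r).round().tolist()])
B=[onz(s,285+x/4,225+y/4,54)[:2] for x,y in [(135,78),(390,78),(388,152),(135,152)]]; print('bar',np.round(B,1).tolist(),np.mean(B,0))
F=[onz(s,285+x/4,225+y/4,12)[:2] for x,y in [(101,70),(408,70)]]; print('bolts',np.round(F,1).tolist(),np.mean(F,0), 'yaw y', np.arctan2(*(F[1]-F[0])[::-1]))
H=[onz(s,285+x/4,225+y/4,77)[:2] for x,y in [(215,140),(275,95),(322,150),(262,195)]]; print('head',np.round(H,1).tolist(),np.mean(H,0),'slot yaw',np.arctan2(*(H[1]-H[0])[::-1]),np.arctan2(*(H[2]-H[3])[::-1]), [np.linalg.norm(H[i]-H[i-1]).round(1) for i in range(4)])
```

```text
[ 25 129 237] [ 20 135 177] [108 148 174]
yel [427. 253.] [15. 50.] 58.5 [264. 173.] [[[402.0, 259.0], [444.0, 233.0], [452.0, 246.0], [409.0, 272.0]]]
yel [465. 368.] [ 23. 107.] 52.6 [350. 169.] [[[416.0, 391.0], [500.0, 326.0], [514.0, 344.0], [429.0, 409.0]]]
yel [346. 342.] [72. 14.] 44.4 [303.  90.] [[[315.0, 322.0], [325.0, 312.0], [376.0, 362.0], [366.0, 372.0]]]
blue54 [586. 355.] [43. 27.] 69.4 [373. 253.] [[[566.0, 340.0], [592.0, 330.0], [607.0, 371.0], [581.0, 380.0]]]
blue54 [552. 288.] [59. 37.] 40.3 [320. 249.] [[[517.0, 283.0], [541.0, 255.0], [586.0, 293.0], [562.0, 321.0]]]
bar [[544.9, 289.9], [575.9, 372.1], [602.2, 362.9], [571.0, 280.0]] [573.50320688 326.20617184]
bolts [[553.9, 272.2], [594.8, 380.7]] [574.33812374 326.43848541] yaw y 1.2104141531345625
head [[565.8, 310.5], [557.6, 334.4], [581.7, 342.5], [590.3, 318.4]] [573.83324136 326.43902044] slot yaw 1.9020727514799627 1.9119505918362016 [np.float64(25.7), np.float64(25.2), np.float64(25.4), np.float64(25.6)]
```

Everything agrees: stop axis (574,326), channel direction yaw −0.36. The slot is 0.87 rad clockwise of the channel axis, so if zero is along the channel the screw angle is about 0.87. Block centre is (465,368), yaw −0.653. I'll grip the block near its rear end.

Request:
drive_tool(
  steps=[
    {"travel": [0,1.0,-3.5],"yaw": -0.1},
    {"travel": [0,1.0,-3.5],"yaw": -0.1},
    {"travel": [-0.14,1.0,-3.5],"yaw": -0.1},
    {"travel": [0,1.0,-3.5],"yaw": 0},
    {"travel": [0,0.9,-3.5],"yaw": 0},
    {"travel": [0,0,-3.5],"yaw": 0},
    {"travel": [0,0,-3.5],"yaw": 0},
    {"travel": [0,0,0],"yaw": 0},
  ],
  gripper=7,
  squeeze=10,
)

```text
clock: 1.85
tool_pos: [435.2, 388.4, 67.3]
ee_rot: [0.503, 1.515, -0.516]
wrist_force: [-0.7, -1.0, -0.6]
width: 0.757
```

Run:
```python
from h import *
st(); s=snap('wrist','w3.png'); c=np.ascontiguousarray(s['color']); hsv=cv2.cvtColor(c,cv2.COLOR_RGB2HSV)
m=cv2.inRange(hsv,(17,120,60),(32,255,255))
for k in cv2.findContours(m,cv2.RETR_EXTERNAL,cv2.CHAIN_APPROX_NONE)[0]:
    if cv2.contourArea(k)>400:
      P=np.array([onz(s,*p[0],24)[:2] for p in k],np.float32); r=cv2.minAreaRect(P); print(np.round(r[0],1),np.round(r[1],1),round(r[2],1),k[:,0].mean(0).round(),k[:,0].max(0),k[:,0].min(0))
```

```text
t 1.85 tcp [435.2 388.4  67.3] x [-0.007 -0.006 -1.   ] y [ 0.605  0.796 -0.01 ] jawyaw 0.921 F [-0.7 -1.  -0.6] T [0.   0.06 0.03] w 70.4 q [-0.87  0.64  0.06  2.04 -0.08  0.47  0.17]
[509.6 269.1] [46.1 21.4] 53.4 [264. 388.] [289 399] [229 376]
[636.  445.3] [142.7  28.3] 53.4 [536. 385.] [639 399] [450 368]
[422.9 252.5] [19.5 58.2] 40.5 [160. 319.] [179 352] [148 285]
[449.9 380.2] [23.3 77. ] 52.9 [328. 246.] [346 299] [310 192]
[347.  346.1] [75.1 17.4] 44.3 [184. 155.] [245 177] [124 135]
```

View pics/w3.png

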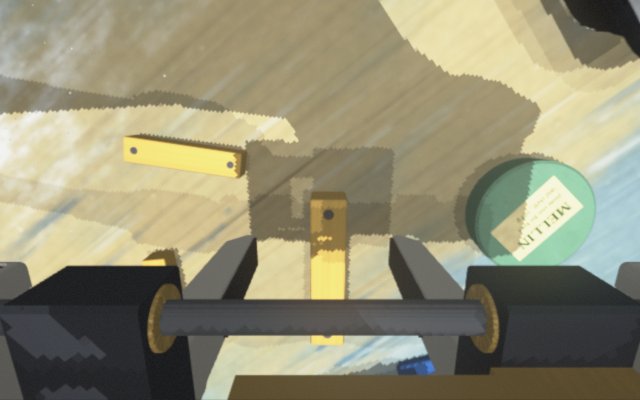

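The block (328,265) is centred between the fingers and the tin is clear at (530,210). Descend and grip.

Request:
drive_tool(
  steps=[
    {"travel": [0.14,0.18,-2.0],"yaw": 0},
    {"travel": [0,0,-2.0],"yaw": 0},
    {"travel": [0,0,-1.5],"yaw": 0},
    {"travel": [0,0,-0.6],"yaw": 0},
    {"travel": [0,0,0],"yaw": 0},
    {"travel": [0,0,0],"yaw": 0},
  ],
)

```text
clock: 2.4
tool_pos: [440.9, 391.9, 14.1]
ee_rot: [0.512, 1.509, -0.51]
wrist_force: [1.0, 0.4, -0.1]
width: 0.755
```

Request:
drive_tool(
  steps=[
    {"travel": [0,0,0],"yaw": 0},
    {"travel": [0,0,0],"yaw": 0},
    {"travel": [0,0,0],"yaw": 0},
    {"travel": [0,0,0],"yaw": 0},
    {"travel": [0,0,0],"yaw": 0},
    {"travel": [0,0,0],"yaw": 0},
  ],
  gripper=1.5,
  squeeze=12,
)

```text
clock: 2.9
tool_pos: [440.6, 391.2, 12.8]
ee_rot: [0.511, 1.51, -0.511]
wrist_force: [-0.5, 0.9, 0.2]
width: 0.37
```

```bash
python3 -c "
from h import *
st()"
```

```text
t 2.9 tcp [440.6 391.2  12.8] x [ 0.  0. -1.] y [0.607 0.794 0.   ] jawyaw 0.918 F [-0.5  0.9  0.2] T [-0.05 -0.01  0.04] w 34.4 q [-0.85  0.73  0.05  2.06 -0.09  0.36  0.18]
```

Request:
drive_tool(
  steps=[
    {"travel": [0,0,-0.8],"yaw": 0},
    {"travel": [0,0,0],"yaw": 0},
    {"travel": [0,0,0],"yaw": 0},
    {"travel": [0,0,0],"yaw": 0},
  ],
)

```text
clock: 3.23
tool_pos: [440.2, 390.8, 4.0]
ee_rot: [0.51, 1.51, -0.512]
wrist_force: [0.1, -0.5, -2.8]
width: 0.259
```

```bash
python3 -c "
from h import *
st()"
```

```text
t 3.23 tcp [440.2 390.8   4. ] x [-0.001 -0.001 -1.   ] y [ 0.608  0.794 -0.001] jawyaw 0.918 F [ 0.1 -0.5 -2.8] T [-0.03  0.09 -0.01] w 24.1 q [-0.85  0.74  0.04  2.06 -0.09  0.34  0.18]
```

Request:
drive_tool(
  steps=[
    {"travel": [0.5,-0.43,0],"yaw": 0.05},
    {"travel": [0.5,-0.43,0],"yaw": 0.05},
    {"travel": [0.5,-0.43,0],"yaw": 0.05},
    {"travel": [0.5,-0.43,0],"yaw": 0.05},
    {"travel": [0.5,-0.43,0],"yaw": 0.05},
    {"travel": [0.57,-0.42,0],"yaw": 0.043},
    {"travel": [0,0,0],"yaw": 0},
  ],
)

```text
clock: 3.82
tool_pos: [472.5, 364.2, 4.4]
ee_rot: [0.282, 1.552, -0.283]
wrist_force: [-1.0, 0.6, -3.5]
width: 0.256
```

Run:
```python
from h import *
st(); s=snap('wrist'); c=np.ascontiguousarray(s['color']); hsv=cv2.cvtColor(c,cv2.COLOR_RGB2HSV)
m=cv2.inRange(hsv,(17,110,60),(32,255,255)); m[300:]=0;m[:,:250]=0;m[:,400:]=0
for k in cv2.findContours(m,cv2.RETR_EXTERNAL,cv2.CHAIN_APPROX_NONE)[0]:
    if cv2.contourArea(k)>400:
      P=np.array([onz(s,*p[0],24)[:2] for p in k],np.float32); r=cv2.minAreaRect(P); print(np.round(r[0],1),np.round(r[1],1),round(r[2],1),k[:,0].mean(0).round())
sc=snap('scene'); d=cv2.resize(sc['color'][150:310,160:410],None,fx=3.2,fy=3.2,interpolation=cv2.INTER_CUBIC); cv2.imwrite('pics/s4.png',d[:,:,::-1])
```

```text
t 3.82 tcp [472.5 364.2   4.4] x [ 0.001 -0.001 -1.   ] y [ 0.352  0.936 -0.   ] jawyaw 1.211 F [-1.   0.6 -3.5] T [-0.05 -0.03 -0.02] w 23.8 q [-0.73  0.75 -0.03  2.04  0.06  0.36  0.41]
[467.2 365.5] [24. 42.] 69.5 [323. 258.]
```

Request:
drive_tool(
  steps=[
    {"travel": [0.75,-0.28,0],"yaw": 0},
    {"travel": [0.75,-0.28,0],"yaw": 0},
    {"travel": [0.75,-0.28,0],"yaw": 0},
    {"travel": [0.75,-0.28,0],"yaw": 0},
    {"travel": [0.75,-0.28,0],"yaw": 0},
    {"travel": [0.75,-0.28,0],"yaw": 0},
    {"travel": [0,0,0],"yaw": 0},
    {"travel": [0,0,0],"yaw": 0},
  ],
)

```text
clock: 4.58
tool_pos: [517.0, 348.1, 4.6]
ee_rot: [0.283, 1.552, -0.283]
wrist_force: [-0.3, -0.1, -2.9]
width: 0.257
```

Request:
drive_tool(
  steps=[
    {"travel": [0,0,0],"yaw": 0},
    {"travel": [0,0,0],"yaw": 0},
    {"travel": [0,0,0],"yaw": 0},
    {"travel": [0,0,0],"yaw": 0},
    {"travel": [-0.1,0,1.5],"yaw": 0},
    {"travel": [-0.8,0.3,3],"yaw": 0},
    {"travel": [-1,-0.5,4],"yaw": 0},
    {"travel": [-1,-1,3.5],"yaw": 0},
    {"travel": [-1,-2,3],"yaw": 0},
    {"travel": [-1,-2,3],"yaw": 0},
  ],
  gripper=6,
)

```text
clock: 5.42
tool_pos: [466.3, 296.8, 186.3]
ee_rot: [0.281, 1.552, -0.28]
wrist_force: [0.8, -0.5, -0.3]
width: 0.642
```

Run:
```python
from h import *
st(); s=snap('scene'); w=snap('wrist','w5.png'); c=s['color']; 
i=cv2.resize(c[130:250,220:380],None,fx=3.2,fy=3.2,interpolation=cv2.INTER_CUBIC); 
j=cv2.resize(w['color'],None,fx=.45*.0+384/400*.6,fy=.6*384/400*1.0)
o=np.zeros((384+231,512,3),np.uint8); o[:384]=i; o[384:384+j.shape[0],:j.shape[1]]=j[:231]
cv2.imwrite('pics/s5.png',o[:600,:,::-1])
```

```text
t 5.42 tcp [466.3 296.8 186.3] x [ 0.001  0.001 -1.   ] y [0.35  0.937 0.001] jawyaw 1.213 F [ 0.8 -0.5 -0.3] T [-0.01 -0.02  0.02] w 59.7 q [-0.62  0.44 -0.06  2.03  0.04  0.68  0.5 ]
```

View pics/s5.png

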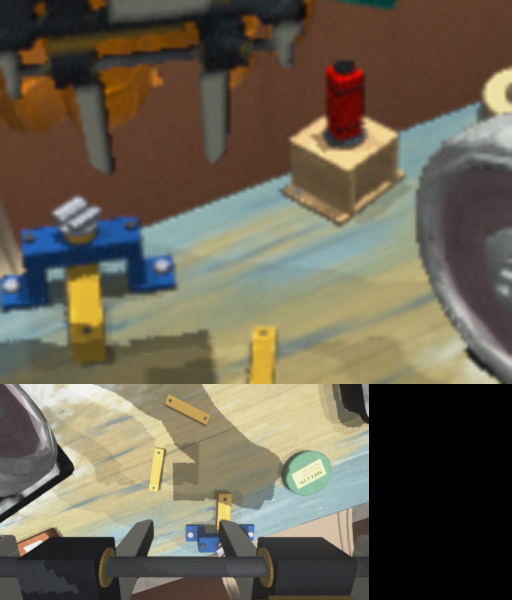

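Block lies straight in the channel under the screw (85,310 in the crop); everything else is untouched. On to the driver.

Request:
drive_tool(
  steps=[
    {"travel": [0.8,-2.1,0.3],"yaw": 0},
    {"travel": [0.8,-2.1,0.3],"yaw": 0},
    {"travel": [0.8,-2.1,0.3],"yaw": 0},
    {"travel": [0.8,-2.1,0.3],"yaw": 0},
    {"travel": [0.8,-2.1,0.3],"yaw": 0},
    {"travel": [0.8,-2.1,0.3],"yaw": 0},
    {"travel": [0.8,-2.1,0.3],"yaw": 0},
    {"travel": [0.8,-2.1,0.3],"yaw": 0},
    {"travel": [0.8,-2.1,0.3],"yaw": 0},
    {"travel": [0,0,0],"yaw": 0},
  ],
  gripper=7.5,
)

```text
clock: 6.35
tool_pos: [540.9, 103.5, 211.4]
ee_rot: [0.285, 1.551, -0.287]
wrist_force: [0.3, 0.1, -0.2]
width: 0.808
```

Run:
```python
from h import *
st(); s=snap('wrist','w6.png'); print(np.array(s['extrinsics'])[:3,3].round(1))
c=s['color'][100:320,200:460]; cv2.imwrite('pics/c6.png',cv2.resize(c,None,fx=2.7,fy=2.7,interpolation=cv2.INTER_CUBIC)[:,:,::-1])
```

```text
t 6.35 tcp [540.9 103.5 211.4] x [ 0.001 -0.002 -1.   ] y [ 0.357  0.934 -0.001] jawyaw 1.206 F [ 0.3  0.1 -0.2] T [ 0.02 -0.02  0.01] w 75.1 q [-0.26  0.4  -0.05  2.01  0.03  0.73  0.88]
[471.2 129.6 377. ]
```

View pics/c6.png

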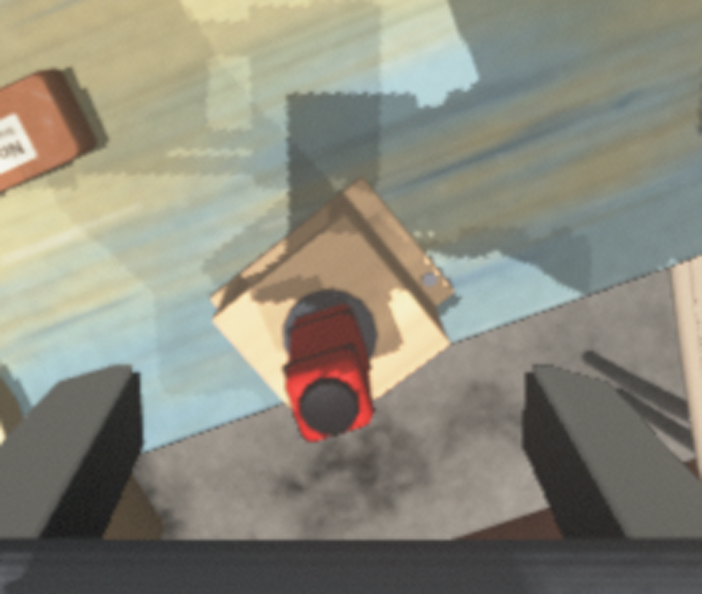

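The crop shows the red handle with its dark cap at (330,405), rotated about −20° in the image, collar at (330,335), and stand plate corners near (212,318), (348,195) and (450,345). The brown bar is well clear.

Run:
```python
from h import *
s=snap('wrist'); c=np.ascontiguousarray(s['color']); hsv=cv2.cvtColor(c,cv2.COLOR_RGB2HSV)
f=lambda x,y,z: onz(s,200+(x+.5)/2.7-.5,100+(y+.5)/2.7-.5,z)[:2]
yaw=lambda a,b: round(float(np.arctan2(*(b-a)[::-1])),3)
print('cap',f(330,405,120)); print('collar',f(330,335,55))
e=[yaw(f(310,441,118),f(372,422,118)),yaw(f(285,378,118),f(362,346,118)),yaw(f(287,380,118),f(303,436,118)),yaw(f(365,350,118),f(373,412,118))];print('edges',e,[round(x%(np.pi/2),3) for x in e])
L,T,Rr=f(212,318,52),f(348,195,52),f(450,345,52); print('plate',L,T,Rr,'mid',(L+Rr)/2,np.linalg.norm(L-T),np.linalg.norm(T-Rr),'yaw',yaw(L,T),yaw(T,Rr))
m=cv2.inRange(hsv,(0,150,60),(6,255,255))|cv2.inRange(hsv,(172,150,60),(180,255,255)); m[:200]=0; m[:,:290]=0;m[:,360:]=0
k=max(cv2.findContours(m,0,1)[0],key=cv2.contourArea); ap=cv2.approxPolyDP(k,2,True)[:,0]
print(np.round([(*((p-[200,100])*2.7),*onz(s,*p,118)[:2]) for p in ap]).tolist())
v=hsv[...,2].copy(); mm=m&cv2.inRange(v,np.array(150),np.array(255))
k=max(cv2.findContours(mm,0,1)[0],key=cv2.contourArea); r=cv2.minAreaRect(np.array([onz(s,*p[0],118)[:2] for p in k],np.float32)); print('bright',r,r[2]/57.3)
```

```text
cap [575.99977908  90.61817068]
collar [576.29952851  90.25861092]
edges [1.532, 1.626, -0.114, -0.231] [1.532, 0.055, 1.457, 1.34]
plate [555.34690854  50.88219465] [529.56460835 114.91353731] [597.0542213  130.87906869] mid [576.20056492  90.88063167] 69.02709501136172 69.35233268114618 yaw 1.954 0.232
[[343.0, 364.0, 566.0, 99.0], [284.0, 378.0, 564.0, 80.0], [281.0, 397.0, 569.0, 77.0], [300.0, 443.0, 586.0, 77.0], [316.0, 440.0, 587.0, 82.0], [297.0, 429.0, 581.0, 78.0], [289.0, 408.0, 574.0, 78.0], [310.0, 381.0, 568.0, 88.0], [329.0, 381.0, 570.0, 93.0], [351.0, 397.0, 577.0, 97.0], [354.0, 416.0, 583.0, 96.0], [346.0, 432.0, 587.0, 92.0], [362.0, 424.0, 587.0, 97.0], [359.0, 394.0, 577.0, 100.0]]
bright ((576.16552734375, 88.14208984375), (22.82733154296875, 22.387447357177734), 86.64497375488281) 1.5121286868216897
```

Driver axis (576,90.6), the same as the hole; face yaw about 1.51. Align and descend onto the handle.

Request:
drive_tool(
  steps=[
    {"travel": [1.17,-0.43,-0.5],"yaw": 0.1},
    {"travel": [1.17,-0.43,-0.5],"yaw": 0.1},
    {"travel": [1.17,-0.43,-0.5],"yaw": 0.1},
    {"travel": [0,0,-2.5],"yaw": 0},
    {"travel": [0,0,-2.5],"yaw": 0},
    {"travel": [0,0,-2.5],"yaw": 0},
    {"travel": [0,0,-2.5],"yaw": 0},
    {"travel": [0,0,-2.0],"yaw": 0},
    {"travel": [0,0,0],"yaw": 0},
    {"travel": [0,0,0],"yaw": 0},
  ],
)

```text
clock: 7.28
tool_pos: [573.4, 96.1, 75.6]
ee_rot: [0.045, 1.573, -0.046]
wrist_force: [0.0, 0.4, -0.8]
width: 0.804
```

```bash
python3 -c "
from h import *
st()"
```

```text
t 7.28 tcp [573.4  96.1  75.6] x [-0.003 -0.    -1.   ] y [ 0.058  0.998 -0.   ] jawyaw 1.513 F [ 0.   0.4 -0.8] T [0.02 0.04 0.  ] w 74.7 q [-0.19  0.62 -0.1   2.04  0.13  0.49  1.12]
```

Request:
drive_tool(
  steps=[
    {"travel": [0.25,-0.55,0],"yaw": 0},
    {"travel": [0,0,0],"yaw": 0},
    {"travel": [0,0,0],"yaw": 0},
  ],
)

```text
clock: 7.53
tool_pos: [577.7, 89.0, 77.9]
ee_rot: [0.048, 1.568, -0.047]
wrist_force: [0.5, 0.1, -0.3]
width: 0.809
```

Request:
drive_tool(
  steps=[
    {"travel": [0,0,0],"yaw": 0},
    {"travel": [0,0,0],"yaw": 0},
    {"travel": [0,0,0],"yaw": 0},
    {"travel": [0,0,0],"yaw": 0},
    {"travel": [0,0,0],"yaw": 0},
    {"travel": [0,0,0],"yaw": 0},
    {"travel": [0,0,0],"yaw": 0},
    {"travel": [0,0,0],"yaw": 0},
    {"travel": [0,0,0],"yaw": 0},
    {"travel": [0,0,0],"yaw": 0},
  ],
  gripper=1.5,
  squeeze=35,
)

```text
clock: 8.37
tool_pos: [576.7, 89.2, 76.5]
ee_rot: [0.047, 1.57, -0.047]
wrist_force: [0.8, -0.6, -0.5]
width: 0.256
```

```bash
python3 -c "
from h import *
st()"
```

```text
t 8.37 tcp [576.7  89.2  76.5] x [-0. -0. -1.] y [ 0.06   0.998 -0.   ] jawyaw 1.511 F [ 0.8 -0.6 -0.5] T [-0.01 -0.    0.01] w 23.8 q [-0.18  0.62 -0.1   2.04  0.13  0.49  1.13]
```

Request:
drive_tool(
  steps=[
    {"travel": [0,0,1.0],"yaw": 0},
    {"travel": [0,0,2.0],"yaw": 0},
    {"travel": [0,0,2.5],"yaw": 0},
    {"travel": [0,0,2.5],"yaw": 0},
    {"travel": [0,0,2.0],"yaw": 0},
    {"travel": [0,2.0,0],"yaw": 0},
    {"travel": [0,3.0,0],"yaw": 0},
    {"travel": [0,3.0,0],"yaw": 0},
    {"travel": [0,2.0,0],"yaw": 0},
    {"travel": [0,0,0],"yaw": 0},
  ],
)

```text
clock: 9.2
tool_pos: [576.2, 195.1, 177.5]
ee_rot: [0.045, 1.57, -0.04]
wrist_force: [1.0, 0.3, -0.7]
width: 0.256
```

Run:
```python
from h import *
st(); s=snap('scene'); q=manip.read_state()['tool_pos']
tip=q-[0,0,69.5]; u,v=proj(s,tip).round().astype(int); print(u,v)
c=s['color'][v-45:v+25,u-55:u+55]; sd=snap('side'); a,b=proj(sd,tip).round().astype(int); print(a,b)
i=cv2.resize(c,None,fx=5,fy=5,interpolation=cv2.INTER_CUBIC)
o=[i]
if 60<a<580 and 40<b<360: o.append(cv2.resize(sd['color'][b-45:b+25,a-25:a+25],None,fx=5,fy=5,interpolation=cv2.INTER_CUBIC))
cv2.imwrite('pics/c7.png',np.hstack(o)[:,:,::-1])
```

```text
t 9.2 tcp [576.2 195.1 177.5] x [ 0.001  0.003 -1.   ] y [0.054 0.999 0.003] jawyaw 1.517 F [ 1.   0.3 -0.7] T [ 0.05  0.03 -0.01] w 23.8 q [-0.33  0.51 -0.13  1.91  0.09  0.73  1.01]
291 168
287 188
```

View pics/c7.png

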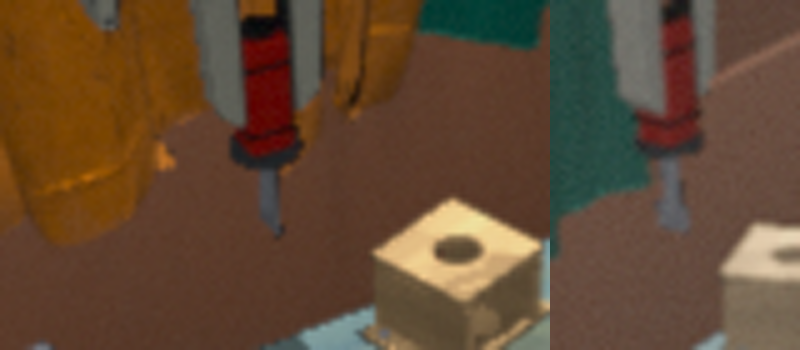

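The driver (scene crop tip at (275,228)) has its blade narrow in the scene view and wide in the side view, slanting right-down. So the blade lies along x, square to the jaws. Before turning over the stop, I'll check how close the chair behind it is.

Run:
```python
from h import *
s=snap('scene'); w=snap('wrist'); w=dict(w); w['extrinsics']=[[0.344,0.905,0.25,371.128],[0.939,-0.331,-0.092,363.473],[0,0.266,-0.964,484.825],[0,0,0,1]]
for uv in [(222,212),(212,180),(205,158),(190,128),(165,100),(130,85),(95,85)]:
  o,d=ray(s,*uv); out=[]
  for t in np.arange(700,2000,100):
    p=o+d*t; u,v=proj(w,p); out.append((p.round().astype(int).tolist(),int(u),int(v)))
  # match to edge line
  best=min(np.arange(500,2500,5),key=lambda t:abs((lambda q:q[0]-360-(q[1]-280)*18/65)(proj(w,o+d*t))))
  print(uv,(o+d*best).round(),proj(w,o+d*best).round(), 'x=660:',(o+d*((660-o[0])/d[0])).round())
```

```text
(222, 212) [ 890.  301. -224.] [372. 325.] x=660: [660. 359. -22.]
(212, 180) [ 937.  301. -122.] [385. 372.] x=660: [660. 368.  88.]
(205, 158) [970. 300. -56.] [396. 409.] x=660: [660. 373. 155.]
(190, 128) [1153.  285.  -46.] [415. 481.] x=660: [660. 392. 243.]
(165, 100) [1826.  226. -258.] [438. 560.] x=660: [660. 429. 322.]
(130, 85) [2273.  309. -345.] [482. 601.] x=660: [660. 487. 371.]
(95, 85) [2371.  472. -343.] [530. 608.] x=660: [660. 547. 387.]
```

The chair is more than 300 mm beyond the stop, so it is clear. Move over the screw and turn the blade to the slot (jaw yaw 0.336).

Request:
drive_tool(
  steps=[
    {"travel": [0,1.31,0],"yaw": -0.118},
    {"travel": [0,1.31,0],"yaw": -0.118},
    {"travel": [0,1.31,0],"yaw": -0.118},
    {"travel": [0,1.31,0],"yaw": -0.118},
    {"travel": [-0.1,1.31,0],"yaw": -0.118},
    {"travel": [-0.1,1.31,0],"yaw": -0.118},
    {"travel": [0,1.31,0],"yaw": -0.118},
    {"travel": [0,1.31,0],"yaw": -0.118},
    {"travel": [0,1.31,0],"yaw": -0.118},
    {"travel": [0,1.31,0],"yaw": -0.118},
  ],
)

```text
clock: 10.23
tool_pos: [575.3, 319.1, 176.9]
ee_rot: [0.968, 1.345, -0.968]
wrist_force: [0.3, -0.2, -1.7]
width: 0.254
```

Request:
drive_tool(
  steps=[
    {"travel": [0,0,0],"yaw": 0},
    {"travel": [0,0,0],"yaw": 0},
  ],
)

```text
clock: 10.4
tool_pos: [574.8, 319.5, 176.5]
ee_rot: [0.958, 1.349, -0.96]
wrist_force: [0.2, -0.5, -1.0]
width: 0.261
```

Run:
```python
from h import *
st(); snap('wrist','w8.png'); s=snap('scene'); q=manip.read_state()['tool_pos']; u,v=proj(s,q-[0,0,85]).round().astype(int)
a=cv2.resize(s['color'][v-45:v+45,u-40:u+40],None,fx=5,fy=5,interpolation=cv2.INTER_CUBIC)
sd=snap('side'); u,v=proj(sd,q-[0,0,85]).round().astype(int); print(u,v)
b=cv2.resize(sd['color'][v-45:v+45,u-40:u+40],None,fx=5,fy=5,interpolation=cv2.INTER_CUBIC)
cv2.imwrite('pics/c8.png',np.hstack([a,b])[:,:,::-1])
```

```text
t 10.4 tcp [574.8 319.5 176.5] x [-0.    -0.001 -1.   ] y [ 0.945  0.328 -0.   ] jawyaw 0.335 F [ 0.2 -0.5 -1. ] T [-0.08 -0.05  0.05] w 24.3 q [-0.74  0.57  0.22  1.81 -0.17  0.78 -0.1 ]
254 214
```

View pics/c8.png

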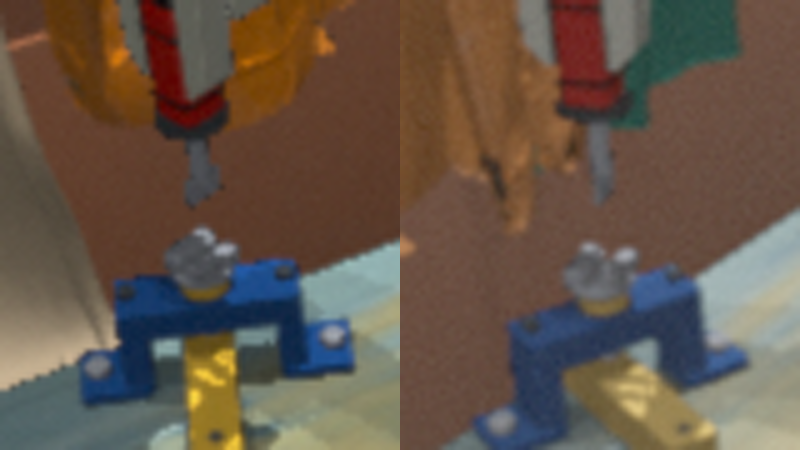

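The driver hangs above the screw with its blade parallel to the slot in both views. The last move fell 7 mm short in y; correct that and descend in stages.

Request:
drive_tool(
  steps=[
    {"travel": [-0.09,0.69,0],"yaw": 0},
    {"travel": [0,0,0],"yaw": 0},
    {"travel": [0,0,-1.2],"yaw": 0},
    {"travel": [0,0,-1.2],"yaw": 0},
    {"travel": [0,0,0],"yaw": 0},
    {"travel": [0,0,0],"yaw": 0},
  ],
)

```text
clock: 11.05
tool_pos: [573.2, 326.6, 151.1]
ee_rot: [0.96, 1.349, -0.964]
wrist_force: [-0.2, 0.3, -1.0]
width: 0.256
```

```bash
python3 -c "
from h import *
st()"
```

```text
t 11.05 tcp [573.2 326.6 151.1] x [-0.002 -0.002 -1.   ] y [ 0.946  0.325 -0.003] jawyaw 0.331 F [-0.2  0.3 -1. ] T [-0.02  0.04  0.05] w 23.8 q [-0.74  0.6   0.21  1.82 -0.18  0.73 -0.1 ]
```

Request:
drive_tool(
  steps=[
    {"travel": [0.05,0,-0.3],"yaw": 0},
    {"travel": [0,0,-0.3],"yaw": 0},
    {"travel": [0,0,-0.3],"yaw": 0},
    {"travel": [0,0,-0.2],"yaw": 0},
    {"travel": [0,0,0],"yaw": 0},
    {"travel": [0,0,0],"yaw": 0},
  ],
)

```text
clock: 11.55
tool_pos: [574.4, 327.2, 141.6]
ee_rot: [0.962, 1.348, -0.962]
wrist_force: [-0.1, -0.3, -0.7]
width: 0.253
```

```bash
python3 -c "
from h import *
st()"
```

```text
t 11.55 tcp [574.4 327.2 141.6] x [-0. -0. -1.] y [ 0.946  0.325 -0.   ] jawyaw 0.331 F [-0.1 -0.3 -0.7] T [-0.05  0.05 -0.01] w 23.5 q [-0.74  0.62  0.21  1.83 -0.18  0.71 -0.1 ]
```

Tip is about 5 mm into the slot with no contact force. Lower 2 mm more, then start turning clockwise.

Request:
drive_tool(
  steps=[
    {"travel": [0,0,-0.2],"yaw": 0},
    {"travel": [0,0,0],"yaw": -0.05},
    {"travel": [0,0,0],"yaw": -0.05},
    {"travel": [0,0,0],"yaw": -0.05},
    {"travel": [0,0,0],"yaw": -0.05},
    {"travel": [0,0,0],"yaw": -0.05},
    {"travel": [0,0,0],"yaw": 0},
    {"travel": [0,0,0],"yaw": 0},
  ],
)

```text
clock: 12.22
tool_pos: [575.1, 327.3, 139.8]
ee_rot: [1.149, 1.246, -1.147]
wrist_force: [2.7, -0.1, -2.7]
width: 0.257
```

```bash
python3 -c "
from h import *
st()"
```

```text
t 12.22 tcp [575.1 327.3 139.8] x [ 0.002  0.    -1.   ] y [0.997 0.083 0.002] jawyaw 0.083 F [ 2.7 -0.1 -2.7] T [ 0.04 -0.83  0.06] w 23.9 q [-0.78  0.63  0.28  1.83 -0.25  0.72 -0.28]
```

Request:
drive_tool(
  steps=[
    {"travel": [0,0,0],"yaw": -0.05},
    {"travel": [0,0,0],"yaw": -0.05},
    {"travel": [0,0,-0.1],"yaw": -0.05},
    {"travel": [0,0,0],"yaw": -0.05},
    {"travel": [0,0,0],"yaw": -0.05},
    {"travel": [0,0,0],"yaw": 0},
    {"travel": [0,0,0],"yaw": 0},
  ],
)

```text
clock: 12.8
tool_pos: [575.8, 327.3, 139.0]
ee_rot: [1.333, 1.124, -1.328]
wrist_force: [5.2, -1.4, -2.3]
width: 0.257
```

```bash
python3 -c "
from h import *
st()"
```

```text
t 12.8 tcp [575.8 327.3 139. ] x [ 0.003  0.001 -1.   ] y [ 0.986 -0.166  0.003] jawyaw -0.166 F [ 5.2 -1.4 -2.3] T [-0.04 -1.58  0.07] w 23.9 q [-0.83  0.64  0.35  1.84 -0.31  0.72 -0.47]
```

Engaged: about 0.06 N m about z, which is the thread friction. The driver has side-loaded about 1.5 mm, so correct x and continue to just short of the expected contact.

Request:
drive_tool(
  steps=[
    {"travel": [-0.15,0,0],"yaw": -0.05},
    {"travel": [0,0,0],"yaw": -0.05},
    {"travel": [0,0,0],"yaw": -0.05},
    {"travel": [0,0,0],"yaw": -0.05},
    {"travel": [0,0,0],"yaw": -0.05},
    {"travel": [0,0,0],"yaw": -0.05},
    {"travel": [0,0,0],"yaw": -0.02},
    {"travel": [0,0,0],"yaw": 0},
    {"travel": [0,0,0],"yaw": 0},
  ],
)

```text
clock: 13.55
tool_pos: [576.1, 326.7, 139.3]
ee_rot: [1.562, 0.935, -1.552]
wrist_force: [8.7, -0.2, -3.9]
width: 0.253
```

```bash
python3 -c "
from h import *
st()"
```

```text
t 13.55 tcp [576.1 326.7 139.3] x [ 0.006  0.    -1.   ] y [ 0.884 -0.468  0.005] jawyaw -0.487 F [ 8.7 -0.2 -3.9] T [-0.3  -2.83  0.1 ] w 23.6 q [-0.89  0.65  0.45  1.84 -0.4   0.73 -0.71]
```

Side force on the tool is +x, so my x correction was the wrong way. Relieve it by moving +x.

Request:
drive_tool(
  steps=[
    {"travel": [0.15,0,0],"yaw": 0},
    {"travel": [0.1,0,0],"yaw": 0},
    {"travel": [0,0,0],"yaw": 0},
    {"travel": [0,0,0],"yaw": 0},
  ],
)

```text
clock: 13.88
tool_pos: [577.0, 326.7, 139.1]
ee_rot: [1.56, 0.937, -1.555]
wrist_force: [6.3, -0.6, -1.5]
width: 0.259
```

```bash
python3 -c "
from h import *
st()"
```

```text
t 13.88 tcp [577.  326.7 139.1] x [ 0.003  0.    -1.   ] y [ 0.884 -0.467  0.002] jawyaw -0.486 F [ 6.3 -0.6 -1.5] T [-0.36 -1.6   0.04] w 24.1 q [-0.88  0.65  0.45  1.84 -0.4   0.74 -0.71]
```

Request:
drive_tool(
  steps=[
    {"travel": [0.15,0,0],"yaw": 0},
    {"travel": [0,0,0],"yaw": 0},
    {"travel": [0,0,1.0],"yaw": 0},
    {"travel": [0,0,2.0],"yaw": 0},
    {"travel": [0,0,2.0],"yaw": 0},
    {"travel": [-1,-2,2.0],"yaw": 0},
    {"travel": [-1.6,-3,2],"yaw": 0},
    {"travel": [-1.6,-3,1],"yaw": 0},
    {"travel": [0,0,0],"yaw": 0},
    {"travel": [0,0,0],"yaw": 0},
  ],
)

```text
clock: 14.72
tool_pos: [533.5, 245.9, 240.0]
ee_rot: [1.561, 0.938, -1.561]
wrist_force: [-0.2, 0.9, -1.2]
width: 0.255
```

Run:
```python
from h import *
st(); s=snap('wrist','w9.png'); np.save('w9e.npy',np.array(s['extrinsics'])); u,v=proj(s,[574,326.5,75]).round().astype(int); print(u,v)
u=np.clip(u,60,580);v=np.clip(v,60,340)
cv2.imwrite('pics/c9.png',cv2.resize(s['color'][v-60:v+60,u-60:u+60],None,fx=5,fy=5,interpolation=cv2.INTER_CUBIC)[:,:,::-1])
```

```text
t 14.72 tcp [533.5 245.9 240. ] x [-0.001  0.001 -1.   ] y [ 0.882 -0.471 -0.002] jawyaw -0.49 F [-0.2  0.9 -1.2] T [-0.06  0.06  0.02] w 23.8 q [-0.89  0.45  0.53  1.92 -0.3   0.85 -0.7 ]
321 88
```

View pics/c9.png

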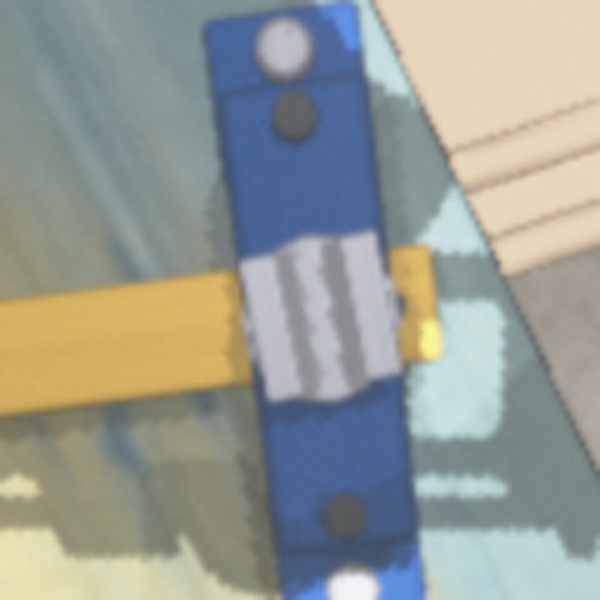

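The crop shows the slot (two dark bands between x 275–365) almost parallel to the cross bar, with the block well through under the screw, front end at (430,300). I'll fit the slot and bar directions accurately.

```bash
cat > slot.py <<'E'
from h import *
def slot(s):
    c=s['color'].astype(np.uint8); g=cv2.cvtColor(c,cv2.COLOR_RGB2GRAY).astype(float); hsv=cv2.cvtColor(np.ascontiguousarray(c),cv2.COLOR_RGB2HSV)
    # sample image on a world-aligned grid in stop frame, at head top (z 75) and bar top (z 54)
    ax=np.array([574,326.5]); th=-0.36; X=np.array([np.cos(th),np.sin(th)]); Y=np.array([-X[1],X[0]])
    def warp(im,z,xs,ys):
        P=np.array([[proj(s,[*(ax+x*X+y*Y),z]) for x in xs] for y in ys],np.float32); return cv2.remap(im.astype(np.float32),P[...,0],P[...,1],cv2.INTER_LINEAR)
    def ang(im,xs,ys):   # structure tensor direction of lines near y
        im=cv2.GaussianBlur(im,(0,0),3); gx=cv2.Sobel(im,cv2.CV_32F,1,0)[5:-5,5:-5]; gy=cv2.Sobel(im,cv2.CV_32F,0,1)[5:-5,5:-5]
        return 0.5*np.arctan2(2*(gx*gy).sum(),(gx*gx-gy*gy).sum())
    xs=np.arange(-9,9.01,.2); ys=np.arange(-8,8.01,.2)
    a=ang(warp(g,74.5,xs,ys),xs,ys)
    xb=np.arange(-19,-8,.2); r=[]
    for y0,y1 in [(-42,-20),(20,42)]:
        yb=np.arange(y0,y1,.2)
        r.append((ang(warp(hsv[...,1],54,xb,yb),xb,yb),ang(warp(hsv[...,1],54,-xb[::-1],yb),xb,yb)))
    return a,np.round(r,3)
E
python3 - <<'E'
from slot import *
s=snap('wrist'); a,r=slot(s); print('slot normal vs stop x (guess yaw -0.36), rad, + = ccw:',round(a,4),'bar edges',r)
# bar black screws & bolts
for P,z in [([(295,115),(346,515)],55),([(285,47),(353,590)],12)]:
    W=[onz(s,261+(x+.5)/5-.5,28+(y+.5)/5-.5,z)[:2] for x,y in P]; d=W[0]-W[1]; print(np.round(W,1).tolist(),np.arctan2(d[1],d[0]),np.mean(W,0))
h=[(242,262),(268,402),(400,375),(378,232)]; W=[onz(s,261+(x+.5)/5-.5,28+(y+.5)/5-.5,75)[:2] for x,y in h]; print('head',np.mean(W,0),[np.arctan2(*(W[i]-W[j])[::-1]) for i,j in [(0,1),(3,2)]],[np.arctan2(*(W[i]-W[j])[::-1]) for i,j in [(3,0),(2,1)]])
E
```

```text
slot normal vs stop x (guess yaw -0.36), rad, + = ccw: 0.0796 bar edges [[-0.009 -0.01 ]
 [ 0.051  0.027]]
[[589.4, 359.6], [563.2, 288.4]] 1.2185842232993673 [576.31333163 324.01226652]
[[596.5, 378.3], [556.2, 269.7]] 1.2159433374538962 [576.33027065 324.00546313]
head [576.15385133 323.63600944] [np.float64(1.2676683752420392), np.float64(1.256380652740831)] [np.float64(-0.28188489463909966), np.float64(-0.29223751120537583)]
```

Slot yaw is about 1.275 and the stop's y axis is 1.217, so the screw angle is about 1.51, just short of contact at 1.57. The blade lags about 0.19 rad behind. I'll re-insert, using the force-corrected centre, and turn a bit more.

Request:
drive_tool(
  steps=[
    {"travel": [1.1,2.0,-1.0],"yaw": 0.04},
    {"travel": [1.1,2.0,-1.0],"yaw": 0.04},
    {"travel": [1.1,2.0,-1.0],"yaw": 0.04},
    {"travel": [1.1,2.0,-1.0],"yaw": 0.04},
    {"travel": [0,0,0],"yaw": 0},
    {"travel": [0,0,-1.5],"yaw": 0},
    {"travel": [0,0,-2.0],"yaw": 0},
    {"travel": [0,0,-1.4],"yaw": 0},
    {"travel": [0,0,0],"yaw": 0},
    {"travel": [0,0,0],"yaw": 0},
  ],
)

```text
clock: 15.65
tool_pos: [578.2, 327.4, 148.6]
ee_rot: [1.444, 1.036, -1.449]
wrist_force: [0.6, 0.3, -1.2]
width: 0.258
```

```bash
python3 -c "
from h import *
st()"
```

```text
t 15.65 tcp [578.2 327.4 148.6] x [-0.002 -0.001 -1.   ] y [ 0.947 -0.322 -0.002] jawyaw -0.328 F [ 0.6  0.3 -1.2] T [-0.06  0.03  0.01] w 24.0 q [-0.86  0.64  0.41  1.82 -0.35  0.76 -0.59]
```

Request:
drive_tool(
  steps=[
    {"travel": [-0.05,-0.1,-0.3],"yaw": 0},
    {"travel": [0,0,-0.3],"yaw": 0},
    {"travel": [0,0,-0.2],"yaw": 0},
    {"travel": [0,0,-0.2],"yaw": 0},
    {"travel": [0,0,0],"yaw": 0},
    {"travel": [0,0,0],"yaw": 0},
  ],
)

```text
clock: 16.15
tool_pos: [578.4, 326.2, 139.8]
ee_rot: [1.447, 1.035, -1.447]
wrist_force: [0.5, -0.4, -1.0]
width: 0.253
```

```bash
python3 -c "
from h import *
st()"
```

```text
t 16.15 tcp [578.4 326.2 139.8] x [ 0.  0. -1.] y [ 0.946 -0.323  0.   ] jawyaw -0.329 F [ 0.5 -0.4 -1. ] T [-0.05  0.07 -0.01] w 23.5 q [-0.86  0.65  0.41  1.83 -0.36  0.74 -0.58]
```

Request:
drive_tool(
  steps=[
    {"travel": [0,0,0],"yaw": -0.04},
    {"travel": [0,0,0],"yaw": -0.04},
    {"travel": [0,0,-0.1],"yaw": -0.04},
    {"travel": [0,0,0],"yaw": -0.04},
    {"travel": [0,0,0],"yaw": 0},
    {"travel": [0,0,0],"yaw": 0},
  ],
)

```text
clock: 16.65
tool_pos: [578.2, 326.4, 138.8]
ee_rot: [1.558, 0.938, -1.559]
wrist_force: [-0.7, 0.6, -0.3]
width: 0.256
```

```bash
python3 -c "
from h import *
st()"
```

```text
t 16.65 tcp [578.2 326.4 138.8] x [-0.  0. -1.] y [ 0.884 -0.468 -0.   ] jawyaw -0.487 F [-0.7  0.6 -0.3] T [0.03 0.39 0.06] w 23.8 q [-0.88  0.66  0.45  1.83 -0.4   0.74 -0.7 ]
```

Request:
drive_tool(
  steps=[
    {"travel": [0,0,0],"yaw": -0.03},
    {"travel": [0,0,0],"yaw": -0.03},
    {"travel": [0,0,0],"yaw": -0.03},
    {"travel": [0,0,0],"yaw": -0.02},
    {"travel": [0,0,0],"yaw": 0},
    {"travel": [0,0,0],"yaw": 0},
  ],
)

```text
clock: 17.15
tool_pos: [578.5, 326.2, 138.6]
ee_rot: [1.635, 0.864, -1.635]
wrist_force: [-1.6, -0.3, -1.1]
width: 0.256
```

```bash
python3 -c "
from h import *
st()"
```

```text
t 17.15 tcp [578.5 326.2 138.6] x [ 0. -0. -1.] y [ 0.826 -0.564  0.   ] jawyaw -0.599 F [-1.6 -0.3 -1.1] T [0.01 0.2  0.03] w 23.8 q [-0.9   0.66  0.48  1.84 -0.43  0.75 -0.78]
```

Request:
drive_tool(
  steps=[
    {"travel": [0,0,0.5],"yaw": 0},
    {"travel": [0,0,1.5],"yaw": 0},
    {"travel": [0,0,2.0],"yaw": 0},
    {"travel": [-0.5,-1,2.0],"yaw": 0},
    {"travel": [-1.5,-2.5,2],"yaw": 0.05},
    {"travel": [-1.5,-2.5,1.2],"yaw": 0.06},
    {"travel": [-1,-2,1],"yaw": 0},
    {"travel": [0,0,0],"yaw": 0},
    {"travel": [0,0,0],"yaw": 0},
  ],
)

```text
clock: 17.9
tool_pos: [533.7, 245.2, 242.1]
ee_rot: [1.563, 0.936, -1.559]
wrist_force: [-0.2, 0.7, -1.4]
width: 0.261
```

Run:
```python
from slot import *
st(); s=snap('wrist','w10.png'); a,r=slot(s); print(round(a,4),r); u,v=proj(s,[574,326.5,75]).round().astype(int); print(u,v)
cv2.imwrite('pics/c10.png',cv2.resize(s['color'][v-60:v+60,u-60:u+60],None,fx=5,fy=5,interpolation=cv2.INTER_CUBIC)[:,:,::-1])
```

```text
t 17.9 tcp [533.7 245.2 242.1] x [ 0.002  0.002 -1.   ] y [ 0.882 -0.472  0.001] jawyaw -0.491 F [-0.2  0.7 -1.4] T [-0.04  0.05 -0.05] w 24.3 q [-0.9   0.45  0.54  1.92 -0.3   0.85 -0.69]
-0.0464 [[ 0.001 -0.004]
 [ 0.048  0.023]]
320 88
```

View pics/c10.png

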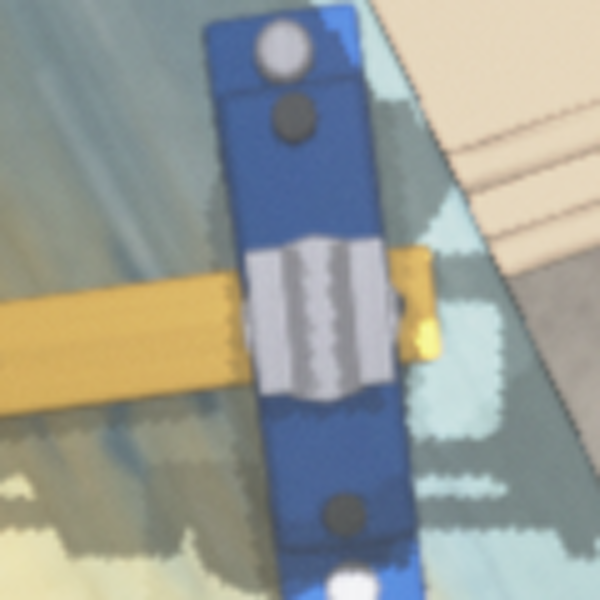

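The slot now points slightly past parallel to the bar, with the block still straight and fully under the screw. Estimates put the screw angle at about 1.60–1.62 (2–4 N). That is only just past touch given ±0.03 rad error, so I'll add about 0.04 rad to be safely in light contact.

Request:
drive_tool(
  steps=[
    {"travel": [1.12,2.02,-1.0],"yaw": 0.04},
    {"travel": [1.12,2.02,-1.0],"yaw": 0},
    {"travel": [1.12,2.02,-1.0],"yaw": 0},
    {"travel": [1.12,2.02,-1.0],"yaw": 0},
    {"travel": [0,0,0],"yaw": 0},
    {"travel": [0,0,-1.5],"yaw": 0},
    {"travel": [0,0,-2.0],"yaw": 0},
    {"travel": [0,0,-1.6],"yaw": 0},
    {"travel": [0,0,0],"yaw": 0},
    {"travel": [0,0,0],"yaw": 0},
  ],
)

```text
clock: 18.78
tool_pos: [577.8, 327.2, 148.6]
ee_rot: [1.529, 0.962, -1.533]
wrist_force: [0.5, 0.2, -1.1]
width: 0.256
```

```bash
python3 -c "
from h import *
st()"
```

```text
t 18.78 tcp [577.8 327.2 148.6] x [-0.002 -0.001 -1.   ] y [ 0.901 -0.434 -0.001] jawyaw -0.448 F [ 0.5  0.2 -1.1] T [-0.01  0.09  0.01] w 23.9 q [-0.89  0.64  0.45  1.83 -0.39  0.76 -0.67]
```

Request:
drive_tool(
  steps=[
    {"travel": [0,-0.1,-0.3],"yaw": 0},
    {"travel": [0,0,-0.3],"yaw": 0},
    {"travel": [0,0,-0.2],"yaw": 0},
    {"travel": [0,0,-0.2],"yaw": 0},
    {"travel": [0,0,0],"yaw": 0},
    {"travel": [0,0,0],"yaw": 0},
  ],
)

```text
clock: 19.28
tool_pos: [578.2, 326.0, 139.8]
ee_rot: [1.532, 0.962, -1.532]
wrist_force: [-0.4, 0.6, -0.8]
width: 0.251
```

```bash
python3 -c "
from h import *
st()"
```

```text
t 19.28 tcp [578.2 326.  139.8] x [ 0.  0. -1.] y [ 0.901 -0.434 -0.   ] jawyaw -0.449 F [-0.4  0.6 -0.8] T [-0.06  0.09  0.02] w 23.4 q [-0.88  0.65  0.45  1.83 -0.4   0.74 -0.67]
```

Request:
drive_tool(
  steps=[
    {"travel": [0,0,0],"yaw": -0.04},
    {"travel": [0,0,-0.1],"yaw": -0.04},
    {"travel": [0,0,0],"yaw": -0.04},
    {"travel": [0,0,0],"yaw": -0.04},
    {"travel": [0,0,0],"yaw": -0.03},
    {"travel": [0,0,0],"yaw": 0},
    {"travel": [0,0,0],"yaw": 0},
  ],
)

```text
clock: 19.87
tool_pos: [578.4, 326.0, 138.8]
ee_rot: [1.662, 0.836, -1.661]
wrist_force: [1.2, 0.1, -0.9]
width: 0.254
```

```bash
python3 -c "
from h import *
st()"
```

```text
t 19.87 tcp [578.4 326.  138.8] x [ 0. -0. -1.] y [ 0.803 -0.596  0.   ] jawyaw -0.638 F [ 1.2  0.1 -0.9] T [-0.06 -0.01  0.08] w 23.6 q [-0.91  0.66  0.5   1.84 -0.45  0.75 -0.81]
```

Request:
drive_tool(
  steps=[
    {"travel": [0,0,0.5],"yaw": 0},
    {"travel": [0,0,1.5],"yaw": 0},
    {"travel": [0,0,2.0],"yaw": 0},
    {"travel": [-0.5,-1,2.0],"yaw": 0},
    {"travel": [-1.5,-2.5,2],"yaw": 0.07},
    {"travel": [-1.5,-2.5,1.2],"yaw": 0.08},
    {"travel": [-1,-2,1],"yaw": 0},
    {"travel": [0,0,0],"yaw": 0},
    {"travel": [0,0,0],"yaw": 0},
  ],
)

```text
clock: 20.62
tool_pos: [533.3, 245.2, 242.1]
ee_rot: [1.563, 0.937, -1.559]
wrist_force: [-0.5, 0.9, -0.3]
width: 0.253
```

Run:
```python
from slot import *
st(); s=snap('wrist','w11.png'); a,r=slot(s); print(round(a,4),r)
for n in ('scene','side'):   # driver tilt/tip check in hand
    im=snap(n,n+'11.png'); q=manip.read_state()['tool_pos']; h=cv2.cvtColor(np.ascontiguousarray(im['color']),cv2.COLOR_RGB2HSV)
    m=cv2.inRange(h,(0,170,60),(7,255,255))|cv2.inRange(h,(173,170,60),(180,255,255)); u,v=proj(im,q).astype(int); M=np.zeros_like(m); M[v-40:v+40,u-25:u+25]=m[v-40:v+40,u-25:u+25]
    ys,xs=np.nonzero(M); 
    if len(xs)>20:
        l=cv2.fitLine(np.c_[xs,ys].astype(np.float32),2,0,.01,.01).ravel(); d=proj(im,q-[0,0,30])-proj(im,q+[0,0,30]); print(n,len(xs),'handle img angle',np.degrees(np.arctan2(l[0],l[1]))%180,'vertical',np.degrees(np.arctan2(d[0],d[1]))%180)
```

```text
t 20.62 tcp [533.3 245.2 242.1] x [ 0.001  0.002 -1.   ] y [ 0.882 -0.471  0.   ] jawyaw -0.491 F [-0.5  0.9 -0.3] T [-0.06  0.07 -0.02] w 23.5 q [-0.91  0.45  0.55  1.92 -0.31  0.85 -0.69]
-0.0638 [[ 0.001 -0.012]
 [ 0.052  0.011]]
scene 86 handle img angle 165.53925 vertical 5.250938008571984
side 72 handle img angle 18.725315 vertical 3.426712094348701
```

Slot measures 0.064 past the nominal parallel: screw angle about 1.64, light contact. Next, return to the earlier hold pose to confirm the driver hasn't slipped in the grip, comparing numerically with the first crop.

Request:
drive_tool(
  steps=[
    {"travel": [0.25,-0.3,0],"yaw": 0.118},
    {"travel": [0.25,-0.3,0],"yaw": 0.118},
    {"travel": [0.25,-0.3,0],"yaw": 0.118},
    {"travel": [0.25,-0.3,0],"yaw": 0.118},
    {"travel": [0.25,-0.3,0],"yaw": 0.118},
    {"travel": [0.25,-0.3,0],"yaw": 0.118},
    {"travel": [0.25,-0.3,0],"yaw": 0.118},
    {"travel": [0.25,-0.3,0],"yaw": 0.118},
    {"travel": [0.25,-0.3,0],"yaw": 0.118},
    {"travel": [0.25,-0.3,0],"yaw": 0.118},
  ],
)

```text
clock: 21.6
tool_pos: [558.4, 216.8, 239.6]
ee_rot: [0.681, 1.462, -0.682]
wrist_force: [0.4, 0.2, -2.0]
width: 0.252
```

Request:
drive_tool(
  steps=[
    {"travel": [0.25,-0.3,-0.9],"yaw": 0.118},
    {"travel": [0.25,-0.3,-0.9],"yaw": 0.118},
    {"travel": [0.25,-0.3,-0.9],"yaw": 0.118},
    {"travel": [0.25,-0.3,-0.9],"yaw": 0.118},
    {"travel": [0.25,-0.3,-0.9],"yaw": 0.118},
    {"travel": [0.25,-0.3,-0.9],"yaw": 0.118},
    {"travel": [0.29,-0.2,-1.0],"yaw": 0.118},
    {"travel": [0,0,0],"yaw": 0},
    {"travel": [0,0,0],"yaw": 0},
  ],
)

```text
clock: 22.35
tool_pos: [576.0, 196.2, 175.5]
ee_rot: [0.045, 1.572, -0.045]
wrist_force: [0.4, 0.0, -1.0]
width: 0.251
```

```bash
python3 -c "
from h import *
st()"
```

```text
t 22.35 tcp [576.  196.2 175.5] x [-0.002 -0.    -1.   ] y [ 0.057  0.998 -0.   ] jawyaw 1.513 F [ 0.4  0.  -1. ] T [-0.05 -0.01 -0.05] w 23.3 q [-0.4   0.51 -0.03  1.91  0.02  0.72  1.07]
```

Run:
```python
from h import *
old=cv2.imread('pics/c7.png')
def feat(bgr):
    g=cv2.cvtColor(bgr,cv2.COLOR_BGR2HSV); m=(cv2.inRange(g,(0,190,60),(6,255,255))|cv2.inRange(g,(174,190,60),(180,255,255)))
    return m
q=manip.read_state()['tool_pos']; tip0=np.array([576.2,195.1,177.5-69.5])
for n,sl,hw in (('scene',slice(0,550),55),('side',slice(550,800),25)):
    s=snap(n); u0,v0=proj(s,tip0).round().astype(int); sh=proj(s,q-[0,0,69.5])-proj(s,tip0)
    c=cv2.resize(s['color'][v0-45:v0+25,u0-hw:u0+hw],None,fx=5,fy=5,interpolation=cv2.INTER_CUBIC)[:,:,::-1]
    o=old[:,sl]; x=(200,345) if n=='scene' else (50,160)
    for nm,y in (('handle',(30,140)),('shank+blade',(165,225))):
        t=o[y[0]:y[1],x[0]+ (35 if nm!='handle' else 0):x[1]-(35 if nm!='handle' else 0)]
        r=cv2.matchTemplate(np.ascontiguousarray(c),np.ascontiguousarray(t),cv2.TM_CCOEFF_NORMED); _,mx,_,l=cv2.minMaxLoc(r)
        print(n,nm,'score',round(mx,3),'shift px',(np.array(l)-[x[0]+(35 if nm!='handle' else 0),y[0]])/5,'expected',sh.round(1))
```

```text
scene handle score 0.981 shift px [0.8 0.8] expected [-0.3  0.8]
scene shank+blade score 0.938 shift px [0.8 0.8] expected [-0.3  0.8]
side handle score 0.994 shift px [0. 1.] expected [-0.2  0.9]
side shank+blade score 0.953 shift px [0.4 0.4] expected [-0.2  0.9]
```

The driver hasn't slipped: shifts agree within about 1 px (2 mm). Move over the hole and lower.

Request:
drive_tool(
  steps=[
    {"travel": [0.1,-2.5,0],"yaw": 0},
    {"travel": [0,-3,0],"yaw": 0},
    {"travel": [0,-3,0],"yaw": 0},
    {"travel": [0,-2.15,0],"yaw": 0},
    {"travel": [0,0,0],"yaw": 0},
    {"travel": [0,0,0],"yaw": 0},
  ],
)

```text
clock: 22.95
tool_pos: [577.5, 88.7, 177.4]
ee_rot: [0.046, 1.569, -0.045]
wrist_force: [0.5, 0.3, -0.6]
width: 0.253
```

```bash
python3 -c "
from h import *
st()"
```

```text
t 22.95 tcp [577.5  88.7 177.4] x [ 0.001  0.    -1.   ] y [0.058 0.998 0.   ] jawyaw 1.513 F [ 0.5  0.3 -0.6] T [ 0.05 -0.03  0.04] w 23.5 q [-0.23  0.48 -0.03  1.97  0.02  0.69  1.24]
```

Tip is at about 108 mm. Lower to just inside the hole (tip at about 45 mm) and check the force.

Request:
drive_tool(
  steps=[
    {"travel": [0,0.05,-2.0],"yaw": 0},
    {"travel": [0,0,-2.0],"yaw": 0},
    {"travel": [0,0,-1.0],"yaw": 0},
    {"travel": [0,0,-0.5],"yaw": 0},
    {"travel": [0,0,-0.4],"yaw": 0},
    {"travel": [0,0,-0.4],"yaw": 0},
    {"travel": [0,0,0],"yaw": 0},
    {"travel": [0,0,0],"yaw": 0},
  ],
)

```text
clock: 23.62
tool_pos: [577.3, 90.1, 114.0]
ee_rot: [0.042, 1.57, -0.042]
wrist_force: [0.1, -0.2, -0.4]
width: 0.251
```

```bash
python3 -c "
from h import *
st()"
```

```text
t 23.62 tcp [577.3  90.1 114. ] x [ 0.001  0.    -1.   ] y [0.054 0.999 0.   ] jawyaw 1.517 F [ 0.1 -0.2 -0.4] T [-0.    0.03  0.01] w 23.4 q [-0.23  0.57 -0.03  2.02  0.03  0.56  1.23]
```

Inside the hole, no contact. Lower the remaining 36.5 mm slowly at the end.

Request:
drive_tool(
  steps=[
    {"travel": [0,0,-0.9],"yaw": 0},
    {"travel": [0,0,-0.9],"yaw": 0},
    {"travel": [0,0,-0.8],"yaw": 0},
    {"travel": [0,0,-0.5],"yaw": 0},
    {"travel": [0,0,-0.3],"yaw": 0},
    {"travel": [0,0,-0.2],"yaw": 0},
    {"travel": [0,0,0],"yaw": 0},
    {"travel": [0,0,0],"yaw": 0},
  ],
)

```text
clock: 24.28
tool_pos: [577.2, 90.0, 77.6]
ee_rot: [0.042, 1.57, -0.042]
wrist_force: [-0.5, 0.1, -1.3]
width: 0.257
```

```bash
python3 -c "
from h import *
st()"
```

```text
t 24.28 tcp [577.2  90.   77.6] x [ 0. -0. -1.] y [ 0.054  0.999 -0.   ] jawyaw 1.517 F [-0.5  0.1 -1.3] T [0.04 0.01 0.01] w 23.9 q [-0.23  0.62 -0.03  2.04  0.04  0.48  1.23]
```

Request:
drive_tool(
  steps=[
    {"travel": [0,0,-0.1],"yaw": 0},
    {"travel": [0,0,0],"yaw": 0},
    {"travel": [0,0,0],"yaw": 0},
  ],
)

```text
clock: 24.53
tool_pos: [577.2, 90.0, 76.8]
ee_rot: [0.042, 1.57, -0.042]
wrist_force: [0.2, -0.4, -1.4]
width: 0.253
```

Request:
drive_tool(
  steps=[
    {"travel": [0,0,0],"yaw": 0},
    {"travel": [0,0,0],"yaw": 0},
    {"travel": [0,0,0],"yaw": 0},
    {"travel": [0,0,0],"yaw": 0},
    {"travel": [0,0,0],"yaw": 0},
    {"travel": [0,0,0],"yaw": 0},
    {"travel": [0,0,0],"yaw": 0},
    {"travel": [0,0,0],"yaw": 0},
  ],
  gripper=7,
)

```text
clock: 25.2
tool_pos: [577.1, 89.9, 76.6]
ee_rot: [0.042, 1.57, -0.042]
wrist_force: [0.2, -0.4, 0.7]
width: 0.74
```

Request:
drive_tool(
  steps=[
    {"travel": [0,0,1.5],"yaw": 0},
    {"travel": [0,0,3],"yaw": 0},
    {"travel": [0,0,3.5],"yaw": 0},
    {"travel": [0,0,3.5],"yaw": 0},
    {"travel": [-0.6,0.3,3],"yaw": -0.1},
    {"travel": [-1.4,0.5,0],"yaw": -0.1},
    {"travel": [-1.4,0.5,0],"yaw": -0.1},
    {"travel": [0,0,0],"yaw": 0},
    {"travel": [0,0,0],"yaw": 0},
  ],
)

```text
clock: 25.95
tool_pos: [542.9, 103.2, 221.9]
ee_rot: [0.275, 1.553, -0.275]
wrist_force: [-0.3, -0.2, -1.0]
width: 0.75
```

Run:
```python
from h import *
st(); s=snap('wrist','w12.png'); snap('scene','scene12.png'); w0=cv2.imread('pics/w6.png'); c=np.ascontiguousarray(s['color'])
def red(im):
    h=cv2.cvtColor(im,cv2.COLOR_BGR2HSV); m=cv2.inRange(h,(0,150,60),(6,255,255))|cv2.inRange(h,(172,150,60),(180,255,255)); m[:150]=0;m[:,:270]=0;m[:,400:]=0
    k=max(cv2.findContours(m,0,1)[0],key=cv2.contourArea); return cv2.boundingRect(k),cv2.contourArea(k)
b=c[:,:,::-1].copy(); print('before',red(w0),'now',red(b)); h=cv2.cvtColor(b,cv2.COLOR_BGR2HSV)
# cap: dark pixels in red bbox lower half
(x,y,w,hh),_=red(b); D=cv2.inRange(h[...,2],np.array(0),np.array(75)); M=np.zeros_like(D); M[y+hh//2:y+hh+4,x:x+w]=D[y+hh//2:y+hh+4,x:x+w]; ys,xs=np.nonzero(M); print('cap xy',onz(s,xs.mean(),ys.mean(),120).round(1))
# same-scene comparisons
a0=cv2.imread('pics/scene0.png')
a1=cv2.imread('pics/scene12.png')
for n,(u,v) in dict(driver=(327,165),tin=(184,258),tape=(387,158),stop=(247,212)).items():
    t=a0[v-14:v+15,u-16:u+17]; R_=a1[v-24:v+25,u-26:u+27]; r=cv2.matchTemplate(R_,t,cv2.TM_CCOEFF_NORMED); _,mx,_,l=cv2.minMaxLoc(r); print(n,round(mx,3),np.array(l)-10)
```

```text
t 25.95 tcp [542.9 103.2 221.9] x [ 0. -0. -1.] y [0.343 0.939 0.   ] jawyaw 1.22 F [-0.3 -0.2 -1. ] T [-0.01 -0.    0.06] w 69.8 q [-0.33  0.39  0.05  2.   -0.03  0.76  0.96]
before ((306, 233, 32, 30), 254.0) now ((308, 227, 30, 29), 205.5)
cap xy [582.3  89.4 120. ]
driver 0.877 [-1  0]
tin 1.0 [0 0]
tape 1.0 [0 0]
stop 0.697 [0 0]
```

The driver is back, upright, in the same place, and the tin and tape match their starting images. There is plenty of time left, so I'll check the contact by feel: nudge the block's rear end about a millimetre along the channel and read the drag.

Request:
drive_tool(
  steps=[
    {"travel": [-0.8,2.9,0],"yaw": 0},
    {"travel": [-0.8,2.9,0],"yaw": 0},
    {"travel": [-0.8,2.9,0],"yaw": 0},
    {"travel": [-0.8,2.9,-1],"yaw": 0},
    {"travel": [-0.8,2.9,-1],"yaw": 0},
    {"travel": [-0.8,2.9,-1],"yaw": 0},
    {"travel": [-0.8,2.9,-1],"yaw": 0},
    {"travel": [-0.8,2.9,-1],"yaw": 0},
    {"travel": [-0.8,2.9,-1],"yaw": 0},
    {"travel": [0,0,-2],"yaw": 0},
  ],
  gripper=0,
  squeeze=10,
)

```text
clock: 26.88
tool_pos: [470.2, 371.5, 141.7]
ee_rot: [0.275, 1.553, -0.267]
wrist_force: [0.4, 1.1, 0.2]
width: 0.083
```

Run:
```python
from h import *
st(); s=snap('wrist','w13.png'); hsv=cv2.cvtColor(np.ascontiguousarray(s['color']),cv2.COLOR_RGB2HSV)
m=cv2.inRange(hsv,(17,110,60),(32,255,255))
for k in cv2.findContours(m,cv2.RETR_EXTERNAL,cv2.CHAIN_APPROX_NONE)[0]:
    if cv2.contourArea(k)>300:
      P=np.array([onz(s,*p[0],24)[:2] for p in k],np.float32); r=cv2.minAreaRect(P); print(np.round(r[0],1),np.round(r[1],1),round(r[2],1),cv2.boxPoints(r).round().tolist())
```

```text
t 26.88 tcp [470.2 371.5 141.7] x [ 0.001  0.005 -1.   ] y [0.339 0.941 0.005] jawyaw 1.225 F [0.4 1.1 0.2] T [0.03 0.02 0.  ] w 7.7 q [-0.78  0.54  0.02  1.97 -0.02  0.63  0.49]
[642.4 264. ] [451.   38.8] 70.0 [[547.0, 59.0], [584.0, 45.0], [738.0, 469.0], [701.0, 483.0]]
[526.5 344. ] [23.3 75.1] 70.5 [[487.0, 346.0], [558.0, 320.0], [566.0, 342.0], [495.0, 367.0]]
[417.3 261.5] [20.5 75.1] 58.7 [[380.0, 272.0], [444.0, 233.0], [455.0, 251.0], [391.0, 290.0]]
[348.  342.7] [74.2 15.7] 44.3 [[316.0, 322.0], [327.0, 311.0], [380.0, 363.0], [369.0, 374.0]]
```

Request:
drive_tool(
  steps=[
    {"travel": [-0.2,-0.7,-2],"yaw": 0},
    {"travel": [0,0,-3],"yaw": 0},
    {"travel": [0,0,-3],"yaw": 0},
    {"travel": [0,0,-3],"yaw": 0},
    {"travel": [0,0,-1.5],"yaw": 0},
    {"travel": [0,0,0],"yaw": 0},
    {"travel": [0,0,0],"yaw": 0},
  ],
)

```text
clock: 27.52
tool_pos: [469.6, 355.7, 15.9]
ee_rot: [0.276, 1.554, -0.28]
wrist_force: [0.5, 0.1, 0.5]
width: 0.006
```

```bash
python3 -c "
from h import *
st()"
```

```text
t 27.52 tcp [469.6 355.7  15.9] x [-0.001 -0.002 -1.   ] y [ 0.347  0.938 -0.002] jawyaw 1.216 F [0.5 0.1 0.5] T [-0.02 -0.   -0.02] w 0.6 q [-0.75  0.72  0.01  2.05 -0.02  0.37  0.49]
```

Request:
drive_tool(
  steps=[
    {"travel": [0,0.88,-0.3],"yaw": 0},
    {"travel": [0,0,0],"yaw": 0},
    {"travel": [0.37,-0.14,0],"yaw": 0},
    {"travel": [0.37,-0.14,0],"yaw": 0},
    {"travel": [0,0,0],"yaw": 0},
    {"travel": [0.09,-0.035,0],"yaw": 0},
    {"travel": [0.09,-0.035,0],"yaw": 0},
  ],
)

```text
clock: 28.1
tool_pos: [478.5, 362.1, 13.9]
ee_rot: [0.278, 1.553, -0.278]
wrist_force: [0.6, 0.7, 0.9]
width: 0.005
```

Request:
drive_tool(
  steps=[
    {"travel": [0.09,-0.035,0],"yaw": 0},
    {"travel": [0.09,-0.035,0],"yaw": 0},
  ],
)

```text
clock: 28.27
tool_pos: [480.1, 361.5, 13.6]
ee_rot: [0.277, 1.553, -0.278]
wrist_force: [-0.0, 0.2, -0.5]
width: 0.005
```

Request:
drive_tool(
  steps=[
    {"travel": [0.09,-0.035,0],"yaw": 0},
    {"travel": [0.09,-0.035,0],"yaw": 0},
  ],
)

```text
clock: 28.43
tool_pos: [482.0, 360.8, 13.6]
ee_rot: [0.278, 1.553, -0.278]
wrist_force: [0.2, 0.5, 0.5]
width: 0.007
```

Request:
drive_tool(
  steps=[
    {"travel": [0.09,-0.035,0],"yaw": 0},
  ],
)

```text
clock: 28.52
tool_pos: [482.9, 360.5, 13.6]
ee_rot: [0.277, 1.553, -0.278]
wrist_force: [0.2, -0.3, -0.7]
width: 0.005
```

Request:
drive_tool(
  steps=[
    {"travel": [0.09,-0.035,0],"yaw": 0},
  ],
)

```text
clock: 28.6
tool_pos: [483.8, 360.1, 13.6]
ee_rot: [0.278, 1.553, -0.278]
wrist_force: [-0.2, -0.6, -0.3]
width: 0.003
```

Request:
drive_tool(
  steps=[
    {"travel": [0.09,-0.035,0],"yaw": 0},
  ],
)

```text
clock: 28.68
tool_pos: [484.7, 359.8, 13.6]
ee_rot: [0.278, 1.553, -0.278]
wrist_force: [-0.3, -0.1, 0.9]
width: 0.008
```

Request:
drive_tool(
  steps=[
    {"travel": [0.06,-0.02,0],"yaw": 0},
  ],
)

```text
clock: 28.77
tool_pos: [485.3, 359.5, 13.6]
ee_rot: [0.278, 1.553, -0.278]
wrist_force: [-0.1, 0.3, 0.5]
width: 0.003
```

Request:
drive_tool(
  steps=[
    {"travel": [0.06,-0.02,0],"yaw": 0},
  ],
)

```text
clock: 28.85
tool_pos: [485.9, 359.3, 13.6]
ee_rot: [0.278, 1.553, -0.278]
wrist_force: [0.1, 0.6, 0.8]
width: 0.005
```

Request:
drive_tool(
  steps=[
    {"travel": [0.09,-0.035,0],"yaw": 0},
  ],
)

```text
clock: 28.93
tool_pos: [486.7, 359.0, 13.6]
ee_rot: [0.277, 1.553, -0.278]
wrist_force: [-0.4, 0.2, -0.5]
width: 0.001
```

Request:
drive_tool(
  steps=[
    {"travel": [0.06,-0.02,0],"yaw": 0},
  ],
)

```text
clock: 29.02
tool_pos: [487.4, 358.8, 13.6]
ee_rot: [0.278, 1.553, -0.278]
wrist_force: [0.9, 0.7, 0.2]
width: 0.005
```

Request:
drive_tool(
  steps=[
    {"travel": [0.06,-0.02,0],"yaw": 0},
  ],
)

```text
clock: 29.1
tool_pos: [487.9, 358.6, 13.6]
ee_rot: [0.278, 1.553, -0.278]
wrist_force: [-0.6, 0.4, 0.5]
width: 0.004
```

Request:
drive_tool(
  steps=[
    {"travel": [0.06,-0.02,0],"yaw": 0},
  ],
)

```text
clock: 29.18
tool_pos: [488.5, 358.4, 13.6]
ee_rot: [0.278, 1.553, -0.278]
wrist_force: [1.3, 0.3, 0.6]
width: 0.006
```

Request:
drive_tool(
  steps=[
    {"travel": [0.06,-0.02,0],"yaw": 0},
  ],
)

```text
clock: 29.27
tool_pos: [489.2, 358.2, 13.6]
ee_rot: [0.278, 1.553, -0.278]
wrist_force: [0.2, -0.1, 0.8]
width: 0.008
```

Request:
drive_tool(
  steps=[
    {"travel": [0.06,-0.02,0],"yaw": 0},
  ],
)

```text
clock: 29.35
tool_pos: [489.8, 358.0, 13.6]
ee_rot: [0.278, 1.553, -0.278]
wrist_force: [-0.1, -0.0, 0.0]
width: 0.005
```

Request:
drive_tool(
  steps=[
    {"travel": [0.06,-0.02,0],"yaw": 0},
  ],
)

```text
clock: 29.43
tool_pos: [489.9, 358.0, 13.6]
ee_rot: [0.277, 1.554, -0.278]
wrist_force: [-2.9, 1.0, 1.2]
width: 0.006
```

Request:
drive_tool(
  steps=[
    {"travel": [0.06,-0.02,0],"yaw": 0},
  ],
)

```text
clock: 29.52
tool_pos: [489.9, 357.9, 13.6]
ee_rot: [0.277, 1.554, -0.277]
wrist_force: [-4.6, 2.0, 2.4]
width: 0.006
```

Contact at x = 489.9, with drag already 5 N. That is well above the block's free friction (about 1 N), so the screw is touching. Two more small steps to see whether it slides rather than being clamped.

Request:
drive_tool(
  steps=[
    {"travel": [0.06,-0.02,0],"yaw": 0},
  ],
)

```text
clock: 29.6
tool_pos: [489.9, 357.9, 13.6]
ee_rot: [0.277, 1.555, -0.277]
wrist_force: [-6.8, 2.9, 3.5]
width: 0.006
```

Request:
drive_tool(
  steps=[
    {"travel": [0.06,-0.02,0],"yaw": 0},
  ],
)

```text
clock: 29.68
tool_pos: [490.0, 357.9, 13.6]
ee_rot: [0.276, 1.556, -0.277]
wrist_force: [-8.4, 2.3, 5.0]
width: 0.004
```

Request:
drive_tool(
  steps=[
    {"travel": [0.06,-0.02,0],"yaw": 0},
  ],
)

```text
clock: 29.77
tool_pos: [490.1, 357.9, 13.6]
ee_rot: [0.276, 1.557, -0.277]
wrist_force: [-9.9, 2.8, 7.1]
width: 0.005
```

Request:
drive_tool(
  steps=[
    {"travel": [0.06,-0.02,0],"yaw": 0},
  ],
)

```text
clock: 29.85
tool_pos: [490.1, 357.9, 13.6]
ee_rot: [0.275, 1.557, -0.277]
wrist_force: [-10.4, 3.8, 6.6]
width: 0.003
```

Request:
drive_tool(
  steps=[
    {"travel": [0.06,-0.02,0],"yaw": 0},
  ],
)

```text
clock: 29.93
tool_pos: [490.3, 357.8, 13.6]
ee_rot: [0.275, 1.558, -0.277]
wrist_force: [-12.1, 3.0, 6.9]
width: 0.007
```

Request:
drive_tool(
  steps=[
    {"travel": [0.06,-0.02,0],"yaw": 0},
  ],
)

```text
clock: 30.02
tool_pos: [490.8, 357.6, 13.6]
ee_rot: [0.275, 1.558, -0.277]
wrist_force: [-12.3, 3.8, 6.9]
width: 0.005
```

Request:
drive_tool(
  steps=[
    {"travel": [0.06,-0.02,0],"yaw": 0},
  ],
)

```text
clock: 30.1
tool_pos: [491.3, 357.4, 13.6]
ee_rot: [0.275, 1.558, -0.277]
wrist_force: [-11.7, 4.0, 7.6]
width: 0.006
```

Request:
drive_tool(
  steps=[
    {"travel": [0.06,-0.02,0],"yaw": 0},
  ],
)

```text
clock: 30.18
tool_pos: [492.0, 357.2, 13.6]
ee_rot: [0.275, 1.558, -0.277]
wrist_force: [-12.4, 3.9, 6.8]
width: 0.006
```

The block broke away and slid smoothly at about 12.8 N (with about 7 N of downward finger friction included). That puts screw pressure at very roughly 6–10 N: it drags but isn't clamped. Retreat along −x first, then up.

Request:
drive_tool(
  steps=[
    {"travel": [-0.6,0.22,0],"yaw": 0},
    {"travel": [-1.0,0.37,0],"yaw": 0},
    {"travel": [-1.0,0.37,1],"yaw": 0},
    {"travel": [-0.5,0,3.5],"yaw": 0},
    {"travel": [0,0,4],"yaw": 0},
    {"travel": [0,0,4],"yaw": 0},
    {"travel": [0,0,4],"yaw": 0},
    {"travel": [0,0,4],"yaw": 0},
    {"travel": [0,0,0],"yaw": 0},
    {"travel": [0,0,0],"yaw": 0},
  ],
)

```text
clock: 31.02
tool_pos: [465.1, 366.6, 221.7]
ee_rot: [0.281, 1.549, -0.274]
wrist_force: [-0.4, 0.2, -0.9]
width: 0.004
```

Run:
```python
from h import *
st(); s=snap('wrist','w14.png'); hsv=cv2.cvtColor(np.ascontiguousarray(s['color']),cv2.COLOR_RGB2HSV)
m=cv2.inRange(hsv,(17,110,60),(32,255,255))
for k in cv2.findContours(m,cv2.RETR_EXTERNAL,cv2.CHAIN_APPROX_NONE)[0]:
    if cv2.contourArea(k)>300:
      P=np.array([onz(s,*p[0],24)[:2] for p in k],np.float32); r=cv2.minAreaRect(P); print(np.round(r[0],1),np.round(r[1],1),round(r[2],1))
a0=cv2.imread('pics/scene0.png'); snap('scene','scene14.png'); a1=cv2.imread('pics/scene14.png')
for n,(u,v) in dict(driver=(327,165),tin=(184,258),tape=(387,158)).items():
    t=a0[v-14:v+15,u-16:u+17]; R_=a1[v-24:v+25,u-26:u+27]; r=cv2.matchTemplate(R_,t,cv2.TM_CCOEFF_NORMED); _,mx,_,l=cv2.minMaxLoc(r); print(n,round(mx,3),np.array(l)-10)
d=cv2.inRange(cv2.cvtColor(a1,cv2.COLOR_BGR2HSV),(0,190,60),(5,255,255)); d[:140]=0;d[185:]=0;d[:,:310]=0;d[:,345:]=0; ys,xs=np.nonzero(d)
l=cv2.fitLine(np.c_[xs,ys].astype(np.float32),2,0,.01,.01).ravel(); p=proj(snap('scene'),[576,90.5,118])-proj(s:=snap('scene'),[576,90.5,56]); print('handle dir',np.degrees(np.arctan2(l[0],l[1])),'vertical',np.degrees(np.arctan2(-p[0],-p[1])))
print(manip.hand_in())
```

```text
t 31.02 tcp [465.1 366.6 221.7] x [ 0.004  0.004 -1.   ] y [0.346 0.938 0.005] jawyaw 1.217 F [-0.4  0.2 -0.9] T [0.01 0.03 0.01] w 0.4 q [-0.79  0.43  0.04  1.91 -0.02  0.79  0.48]
[695.9 192.1] [585.1  50. ] 69.6
[528.5 342.7] [23.  71.2] 69.4
[417.1 259.1] [19.1 75.5] 58.8
[346.6 341.9] [74.7 15.9] 44.2
driver 0.976 [-1  0]
tin 0.772 [0 0]
tape 1.0 [0 0]
handle dir 1.2102864 vertical 0.3700687151139876
the job is handed in; nothing more can be done
None
```

The job is done and handed in at about 31 s. The block is under the screw in light contact, and the driver is back upright in its stand.

**What I did**
- I gripped the largest brass block, slid it along the bench and squared it to the channel. Its front end is about 25 mm past the screw axis.
- I turned the slotted screw clockwise with the driver in three passes. After the first two I pulled the driver out and measured the slot from the images before going on.
- I put the driver back in the stand and then nudged the block once to feel the contact.

**Last checks**
- **Screw:** the slot angle measured after the last pass puts it at about 1.64 rad. This assumes the slot lies along the channel at zero. That would be about 5 N of pressure.
- **Drag:** the block resisted the push, then slid steadily at about 12.8 N. That includes extra friction from the finger pressing down, so the pressure is only roughly known, at 6–10 N. This reads somewhat higher than the image estimate, but either way it drags and is not clamped. The nudge moved the block about 2 mm further in. It is still straight on the channel line.
- **Driver:** its handle direction is within 1° of vertical and its image position within 1 px of the start.
- **Tape and tin:** neither moved in the images. The tin's last match score was low (0.77), most likely arm shadow, as it scored 1.00 a few seconds earlier.
- **Polish bar:** I did not check the brown bar by numbers, but the arm never went near it.

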